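Fetch the oval cutting die from behind the hand punches

TASK

The oval cutting die lies in the tray behind a row of three hand punches. Clear all three punches out of the way onto the dark brown side board, then lay the die flat in the middle of the cardboard-brown blank on the green press pad, its length along the blank's, and finally stand each punch back on the very spot in the tray that it came from. Set things down without tipping any punch over.

Things in the scene. Friction and masses are not known exactly. Their poses are not given: they have to be found in the camera images.
- punch_round_center (a point): Hand punch standing upright, 120 mm tall: a dark steel foot, round, 46 mm in diameter, 30 mm high, with a round steel stem of 22 mm diameter rising from it to the flat top. About 0.35 kg. Stands at the start in the row of three at the front of the tray. This point is its centre, 60 mm above its underside; z up
- punch_square_center (a point): Hand punch standing upright, 120 mm tall: a dark steel foot, square, 40 x 40 mm (along x and y), 30 mm high, with a round steel stem of 22 mm diameter rising from it to the flat top. About 0.35 kg. Stands at the start in the row of three at the front of the tray. This point is its centre, 60 mm above its underside; z up
- punch_oblong_center (a point): Hand punch standing upright, 120 mm tall: a dark steel foot, oblong, 36 mm along x and 56 mm along y, 30 mm high, with a round steel stem of 22 mm diameter rising from it to the flat top. About 0.35 kg. Stands at the start in the row of three at the front of the tray. This point is its centre, 60 mm above its underside; z up
- die_center (a point): Oval cutting die of dark strip steel: an open racetrack-shaped ring, 120 mm long (x), 54 mm wide (y), 32 mm high, wall 4 mm, its two long sides straight over the middle 66 mm, two 8 mm braces across it 25 mm either side of the middle. About 0.3 kg. It lies flat in the tray behind the punches, which stand only 7 to 18 mm off its near long side, so that a finger fits there only once they are gone. This point is its centre, 16 mm above its underside; x along its length, z up
- tray_floor (a point): Die tray of grey steel with a plywood floor, 176 (x) x 254 (y) mm, fixed: floor 4 mm thick, rim 24 mm high above the table and 4 mm thick on all four sides. This point is the centre of its floor's upper face; x points from the punch row (about 56 mm before the centre, places about 62 mm apart along y) to the die. A small tin and a small ring, 30 and 20 mm high, stand at its far corners
- board_top (a point): Side board, the set-aside place: a dark brown wooden board, 170 (x) x 150 (y) x 6 mm, fixed on the table to one side of the tray. This point is the centre of its upper face; x and y along its edges
- blank_top (a point): Blank of brown fibreboard, 144 mm long (x) x 76 mm wide (y) x 3 mm, fixed in the middle of the green press pad (190 x 120 x 20 mm), on the other side of the tray. This point is the centre of the blank's upper face, 23 mm above the table; x along its length, z up

How it is judged (in metres and radians):
On the way, in this order (a step that is already met when the one before it is completed fails the run):
1. all three punches stand released on the side board (x of punch_round_center in the frame of board_top between -0.085 and 0.085 m and y of punch_round_center in the frame of board_top between -0.075 and 0.075 m and z of punch_round_center in the frame of board_top between 0.054 and 0.066 m and angle between each of punch_round_center, punch_square_center, punch_oblong_center's own z axis and vertical below 0.12 rad and linear speed of each of punch_round, punch_square, punch_oblong below 0.03 m/s and contact force between the fingers and punch_round below 0.3 N and x of punch_square_center in the frame of board_top between -0.085 and 0.085 m and y of punch_square_center in the frame of board_top between -0.075 and 0.075 m and z of punch_square_center in the frame of board_top between 0.054 and 0.066 m and contact force between the fingers and punch_square below 0.3 N and x of punch_oblong_center in the frame of board_top between -0.085 and 0.085 m and y of punch_oblong_center in the frame of board_top between -0.075 and 0.075 m and z of punch_oblong_center in the frame of board_top between 0.054 and 0.066 m and contact force between the fingers and punch_oblong below 0.3 N), for 0.2 s.
2. the die lies released in the middle of the blank, along it (horizontal distance between die_center and blank_top below 0.014 m and z of die_center in the frame of blank_top between 0.011 and 0.021 m and angle between the x axis of die_center and the x axis of blank_top, either way round below 0.2 rad and angle between die_center's own z axis and vertical below 0.1 rad and linear speed of die below 0.03 m/s and contact force between the fingers and die below 0.3 N), for 0.2 s.
At the end, for the whole second after the job is handed in: Each punch stands upright (within 0.12 rad), released and at rest, its centre within 15 mm of where it was at the start; the die lies flat, released and at rest on the blank, centre within 14 mm of the blank's centre and its length within 0.2 rad of the blank's length (all of step 2 and distance of each of punch_round_center, punch_square_center, punch_oblong_center from where it was at the start of the episode below 0.015 m and angle between each of punch_round_center, punch_square_center, punch_oblong_center's own z axis and vertical below 0.12 rad and linear speed of each of punch_round, punch_square, punch_oblong below 0.03 m/s and contact force between the fingers and punch_round below 0.3 N and contact force between the fingers and punch_square below 0.3 N and contact force between the fingers and punch_oblong below 0.3 N); the robot touches nothing.
It fails at once if a punch is tipped over (more than 0.6 rad) (angle between any of punch_round_center, punch_square_center, punch_oblong_center's own z axis and vertical above 0.6 rad).
It also fails if it takes over 150 s, if anything falls off the work surface, if the arm or the gripper's body presses on something with over 40 N, if the wrist force passes 120 N, or if a joint passes its speed limit or range.

ROBOT

A 7-joint arm with a two-finger parallel gripper is mounted at the origin on the work surface. World frame = base frame: x ahead of the robot, y to its left, z up, the work surface at z = 0. Lengths are in mm, angles in rad, forces in N, time in s.
With the tool pointing down it reaches from about 400 to 850 mm from the base axis. Payload 10.4 kg.
Tool frame: the origin (TCP) lies midway between the tips of the shut fingers; the grasp point (between the pads) lies 19 mm behind it; x points along the fingers, z is the direction in which the jaws open and shut, and the axes are right-handed (so a half turn about x gives the same grasp; the last joint's range is limited). The gripper opens to 87 mm and grips with 3 to 60 N. Pads are 19 mm wide; open, the fingers measure 117 mm over their backs; the gripper's body (75 mm by 190 mm) begins 51 mm behind the grasp point.
Start: joints at [-1.256, 0.332, -0.065, 1.46, 0.022, 1.35, -0.088], TCP at [207.12, 589.706, 222.576] pointing down, gripper open.
Joint ranges: [-2.6, 2.6], [-0.5, 2.12], [-1.47, 1.34], [0.16, 2.42], [-1.27, 4.41], [0.06, 2.06], [-2.6, 2.6]. Speed limits (rad/s): [2.22, 2.22, 2.79, 2.79, 3.14, 3.14, 3.14].

INTERFACE

Orientations are given as a unit quaternion [x, y, z, w].
In Python, from bench import bot, cams gives the robot as it stands. The module is installed in compiled form; this text tells all that it offers.
- The arm moves only by the shell command python3 -m pendant 'ROWS' [FORCE]. ROWS is JSON, a list of rows, each a list of 7 numbers: the opening, from 0 (shut) to 1 (fully open), then the shift along the tool's x, y, z in cm, then the turn, a rotation vector about the tool's x, y, z in rad. In form: [[hand, dx, dy, dz, rx, ry, rz], ...]. A call has 1 to 8 rows; each row is the pose to reach, as a shift and turn from the pose commanded when the call began, along the tool's axes at that moment; what a row does not reach only later rows make up. A row lasts 1/10 s, in which the tool goes at most 50 mm and 8.59 degrees, less where a joint would pass 70% of its speed; a pose out of reach is approached as far as the arm can. A call with a gripper value outside its range is refused whole. The fingers move at their own pace and stop on an object; FORCE is the grip in N (left out, the last holds). Time passes only in rows, so rows that repeat a pose let the fingers close. It gives the time, the measured TCP pose, the force and the opening at its end, in the units of the state.
- bot.observe(): the state, without advancing time (a new reading comes with each control period).
- cams.capture(name): name is "scene" or "top"; returns the picture (384x512x3 uint8, red, green, blue); there is no depth.
- cams.calibration(name): a dict with "fx", "fy", "cx", "cy" (pixels), "R" (3x3) and "t" (3): a world point X has camera coordinates R X + t. Camera axes: x right, y down, z forward; pixel columns grow to the right and rows downward; lengths in mm; the calibration is good to about 2 mm. A picture is of the moment at which its call begins. calibration takes no time and is no camera call.
- bot.job_done(): hands the job in, once; it reports no verdict.
The state is a dict: "time": time; "q": joint angles; "dq": joint speeds; "effort": joint torques, N m; "tcp_pos": TCP position; "eef_rot": TCP orientation; "ft_force": force on the tool from outside, world axes, zero at the start; "ft_torque": the same for the moment, N m; "finger_gap": finger opening in mm.
Only numpy, scipy, OpenCV 4.12 (cv2) and the standard library are available. Lean on these libraries where they do the work, as an engineer would, in place of code of your own. Each camera call takes 0.05 s, during which the arm holds its last target.

## Working session

There is one attempt and no reset: what is moved stays moved. The work goes in short steps, Python scripts to look and compute and a shell command to move; the robot and the scene stay as the last step left them, time stands still between calls to the robot, and variables do not carry over. Pictures are saved under pics/ and viewed, and the job is handed in when it is done.

```bash
mkdir -p pics; python3 - <<'E'
from bench import bot,cams
import cv2
s=bot.observe()
print(s)
for n in("scene","top"):
    im=cams.capture(n); cv2.imwrite(f"pics/{n}0.png",im[:,:,::-1]); print(n,cams.calibration(n))
E
```

```text
{'time': 0.0, 'q': array([-1.25561051,  0.33284279, -0.06466079,  1.4609723 ,  0.0216069 ,
        1.34987967, -0.08851933]), 'dq': array([-0.00059616,  0.00116337,  0.00086386,  0.0012145 , -0.00016712,
        0.00015208,  0.00061658]), 'effort': array([-1.39863372e-03, -6.23261046e+01,  2.43294012e-02, -3.89906466e+01,
       -6.11974834e-02,  3.98310309e-02,  1.01811256e-04]), 'tcp_pos': array([207.02431156, 589.29979978, 221.7572046 ]), 'eef_rot': array([-0.40914231,  0.57732542,  0.40851866,  0.57655046]), 'ft_force': array([0.79947756, 0.91660425, 0.79402849]), 'ft_torque': array([ 0.05289074, -0.00614089,  0.04571969]), 'finger_gap': 86.91258039808906}
scene {'fx': 347.6812716195427, 'fy': 347.6812716195427, 'cx': 257.7359739158621, 'cy': 189.68929576218125, 'R': array([[-0.8057508 ,  0.59222125, -0.00629633],
       [ 0.49537152,  0.66807818, -0.55522842],
       [-0.32461163, -0.45049476, -0.83167407]]), 't': array([ 435.62078085, -214.26724695, 1203.66097373])}
top {'fx': 348.28934424510976, 'fy': 348.28934424510976, 'cx': 252.73957228089392, 'cy': 188.84485448464864, 'R': array([[ 0.02067517, -0.99920481,  0.03409244],
       [-0.98901391, -0.02543274, -0.14561822],
       [ 0.14636949, -0.03070721, -0.98875328]]), 't': array([-26.37646287, 525.23298391, 964.27448191])}
```

View pics/scene0.png

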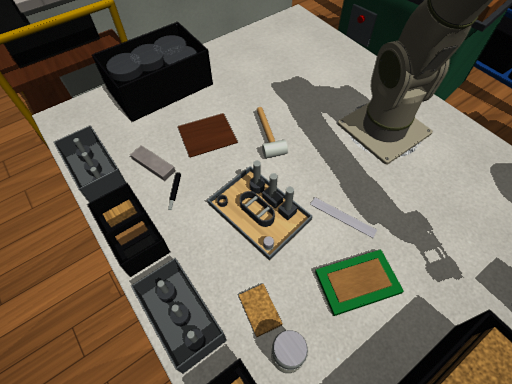

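View pics/top0.png

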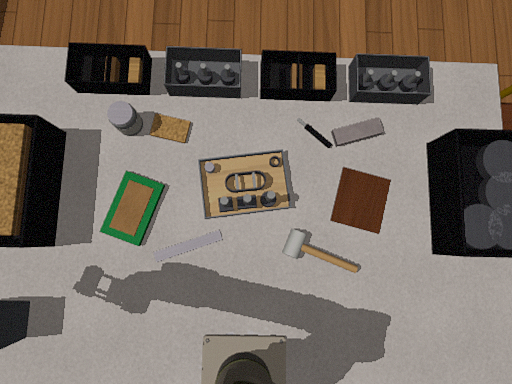

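Top view: tray centred near (246,184), with the three punches at about (226,203), (247,200) and (269,198) and the die at (245,181). The board is at (361,200) and the blank at (133,208). I'll enlarge it for measuring.

```bash
cat > h.py <<'E'
import numpy as np, cv2
from bench import bot,cams
C={n:cams.calibration(n) for n in("scene","top")}
def proj(n,X):
    c=C[n];p=c["R"]@np.asarray(X,float)+c["t"];return np.array([c["cx"]+c["fx"]*p[0]/p[2],c["cy"]+c["fy"]*p[1]/p[2]])
def ray(n,u,v,z):
    c=C[n];R=np.array(c["R"]);o=-R.T@c["t"];d=R.T@np.array([(u-c["cx"])/c["fx"],(v-c["cy"])/c["fy"],1]);return o+d*(z-o[2])/d[2]
def crop(im,u0,v0,w,h,k,f):
    cv2.imwrite(f,cv2.resize(im[v0:v0+h,u0:u0+w,::-1],None,fx=k,fy=k,interpolation=cv2.INTER_CUBIC))
E
python3 - <<'E'
from h import *
print(proj("top",[207,589,222]),proj("scene",[207,589,222]))
t=cv2.imread("pics/top0.png")[:,:,::-1];s=cv2.imread("pics/scene0.png")[:,:,::-1]
crop(t,195,145,105,78,7.5,"pics/t_tray.png")
crop(s,200,155,120,105,5.5,"pics/s_tray.png")
def quad(mask):
    c,_=cv2.findContours(mask.astype('uint8'),0,2);c=max(c,key=cv2.contourArea);r=cv2.minAreaRect(c)
    M=cv2.moments(c);return r,cv2.boxPoints(r),(M['m10']/M['m00'],M['m01']/M['m00'])
hsv=cv2.cvtColor(t[:,:,::-1].copy(),cv2.COLOR_BGR2HSV)
for p in((361,200),(133,208),(115,235),(250,360)):print(p,t[p[1],p[0]],hsv[p[1],p[0]])
E
```

```text
[-24.72934523 314.5446623 ] [569.84228768 269.96925327]
(361, 200) [83 44 24] [ 10 181  83]
(133, 208) [138 104  69] [ 15 128 138]
(115, 235) [ 25 120  58] [ 70 202 120]
(250, 360) [42 40 28] [26 85 42]
```

View pics/t_tray.png

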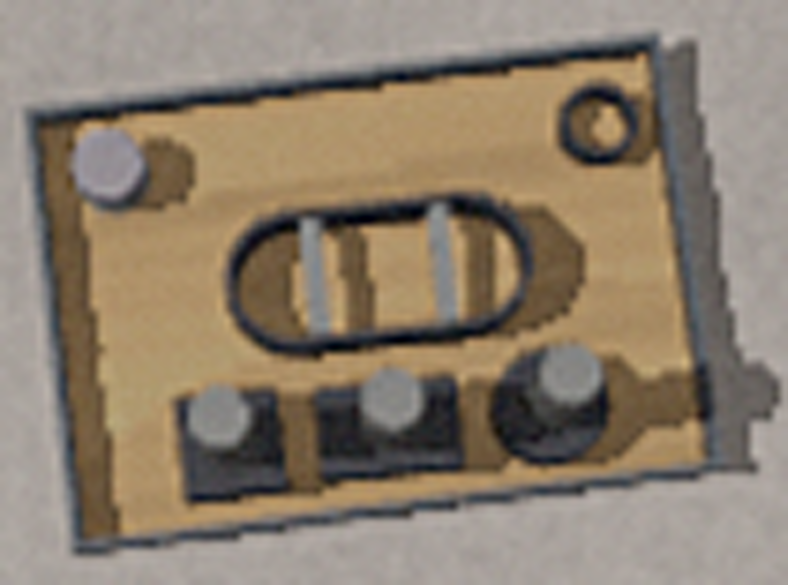

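View pics/s_tray.png

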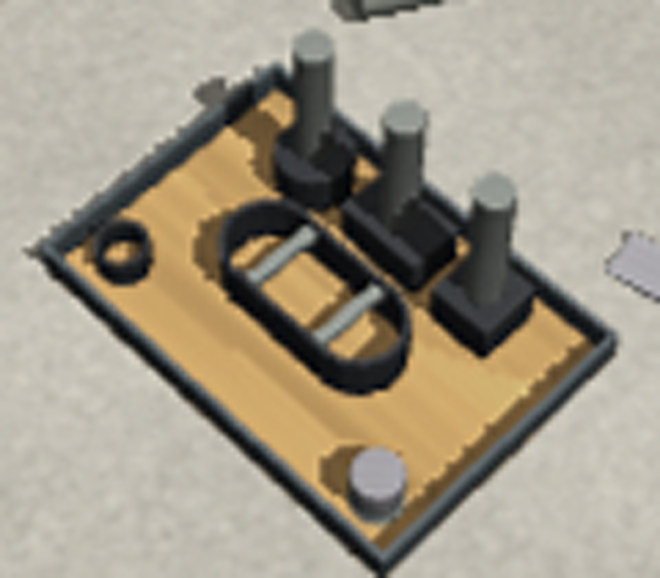

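```bash
cat >> h.py <<'E'
def T(a,b,z):return ray("top",(a+.5)/7.5-.5+195,(b+.5)/7.5-.5+145,z).round(1)
def S(a,b,z):return ray("scene",(a+.5)/5.5-.5+200,(b+.5)/5.5-.5+155,z).round(1)
def mask_poly(im,lo,hi):
    m=cv2.inRange(cv2.cvtColor(im[:,:,::-1].copy(),cv2.COLOR_BGR2HSV),lo,hi)
    c,_=cv2.findContours(m,0,2);c=max(c,key=cv2.contourArea);return c
E
python3 - <<'E'
from h import *
print("stems sq ob ro");
for a,b in((219,416),(391,399),(570,374)):print("T",T(a,b,124))
for a,b in((493,188),(405,117),(313,45)):print("S",S(a,b,124))
print("tray");P=[T(*c,24) for c in((25,112),(658,38),(718,465),(78,548))];
for p in P:print(p)
print(sum(P)/4)
P=[S(*c,24) for c in((38,252),(275,68),(613,340),(383,570))];
for p in P:print(p)
print(sum(P)/4)
print("die ext",T(228,278,36),T(532,255,36)); print("braces",T(315,275,36),T(443,263,36))
print("S braces",S(283,255,36),S(350,313,36))
t=cv2.imread("pics/top0.png")[:,:,::-1];s=cv2.imread("pics/scene0.png")[:,:,::-1]
def rect(n,c,z):
    w=np.array([ray(n,*p[0],z)[:2] for p in c],np.float32);r=cv2.minAreaRect(w);print(n,r);print(cv2.boxPoints(r).round(1).tolist())
for n,im in(("top",t),("scene",s)):
    m=cv2.inRange(cv2.cvtColor(im[:,:,::-1].copy(),cv2.COLOR_BGR2HSV),(55,120,40),(85,255,255))
    c,_=cv2.findContours(m,0,2);c=[x for x in c if 300<cv2.contourArea(x)<8000];print(len(c))
    for x in c:print("pad");rect(n,x,20)
    # blank = hole
    c,hh=cv2.findContours(m,cv2.RETR_CCOMP,2);
    for x,k in zip(c,hh[0]):
        if k[3]>=0 and cv2.contourArea(x)>300:print("blank");rect(n,x,23)
    m=cv2.inRange(cv2.cvtColor(im[:,:,::-1].copy(),cv2.COLOR_BGR2HSV),(3,140,40),(14,255,130))
    seed=(361,200) if n=="top" else (208,134)
    nn,l=cv2.connectedComponents(m);k=l[seed[1],seed[0]]
    c,_=cv2.findContours((l==k).astype('uint8'),0,2);print("board",k);rect(n,max(c,key=cv2.contourArea),6)
E
```

```text
stems sq ob ro
T [481.6  63.6 124. ]
T [489.1   3.8 124. ]
T [499.5 -58.8 124. ]
S [482.6  62.4 124. ]
S [490.7   4.  124. ]
S [500.5 -59.1 124. ]
tray
[611.1 148.7  24. ]
[ 648.3 -100.4   24. ]
[ 478.6 -125.2   24. ]
[440.7 121.   24. ]
[544.675  11.025  24.   ]
[654.4 -97.7  24. ]
[ 481.8 -122.6   24. ]
[444.6 124.2  24. ]
[616.  153.8  24. ]
[549.2    14.425  24.   ]
die ext [545.1  66.4  36. ] [557.3 -50.7  36. ]
braces [547.2  33.   36. ] [553.2 -16.3  36. ]
S braces [555.1 -12.5  36. ] [547.9  36.4  36. ]
1
pad
top ((465.617919921875, 330.77880859375), (119.7751693725586, 187.20538330078125), 70.97865295410156)
[[357.6000061035156, 304.70001220703125], [534.5999755859375, 243.6999969482422], [573.5999755859375, 356.8999938964844], [396.6000061035156, 417.8999938964844]]
blank
top ((465.8069763183594, 332.7112121582031), (83.93426513671875, 152.70535278320312), 70.95404815673828)
[[379.8999938964844, 318.0], [524.2999877929688, 268.1000061035156], [551.7000122070312, 347.5], [407.29998779296875, 397.29998779296875]]
board 338
top ((506.016357421875, -339.0028991699219), (146.922
[... 500 characters left out ...]
, 17.569507598876953)
[[-961.5999755859375, -157.0], [-937.0999755859375, -234.10000610351562], [-241.6999969482422, -13.899999618530273], [-266.1000061035156, 63.20000076293945]]
blank
scene ((466.6384582519531, 333.45709228515625), (82.74784851074219, 151.70533752441406), 70.97457885742188)
[[381.3999938964844, 319.1000061035156], [524.9000244140625, 269.6000061035156], [551.7999877929688, 347.79998779296875], [408.3999938964844, 397.29998779296875]]
board 19
scene ((509.3592529296875, -335.3095703125), (146.54847717285156, 165.4039764404297), 75.82567596435547)
[[411.20001220703125, -386.1000061035156], [571.5999755859375, -426.6000061035156], [607.5, -284.5], [447.1000061035156, -244.0]]
```

```bash
cat >> h.py <<'E'
from scipy.spatial.transform import Rotation as Ro
def plan(x,y,z,yaw_deg=None,s=None):
    """rows numbers for TCP target; yaw = world angle of the jaw axis (mod 180)"""
    s=s or bot.observe();R0=Ro.from_quat(s["eef_rot"]);p0=s["tcp_pos"]
    d=R0.inv().apply(np.array([x,y,z])-p0)/10
    best=None
    cur=np.degrees(np.arctan2(*R0.as_matrix()[[1,0],2]))
    for k in(0,180):
        a=np.radians((cur if yaw_deg is None else yaw_deg)+k);zx=np.array([np.cos(a),np.sin(a),0]);xx=np.array([0,0,-1.])
        R=Ro.from_matrix(np.c_[xx,np.cross(zx,xx),zx]);rv=(R0.inv()*R).as_rotvec()
        if best is None or np.linalg.norm(rv)<np.linalg.norm(best):best=rv
    print("t",round(s["time"],2),"tcp",p0.round(1),"yaw",round(cur,1),"gap",round(s["finger_gap"],1),"F",s["ft_force"].round(1),"| shift cm",d.round(2),"rot",best.round(3),"rows>=",int(np.ceil(max(np.linalg.norm(d)/5,np.linalg.norm(best)/.15)))) 
E
python3 -c "
from h import *
plan(482,62.5,220,8.7)"
```

```text
t 0.1 tcp [207.  589.4 221.8] yaw 70.6 gap 87.0 F [ 0.1  0.8 -0.2] | shift cm [  0.24 -43.41 -40.6 ] rot [ 1.081e+00 -1.000e-03  1.000e-03] rows>= 12
```

```bash
R=; python3 -m pendant '[[0.5,0,-22,-20,0.5,0,0],[0.5,0,-22,-20,0.5,0,0],[0.5,0,-22,-20,0.5,0,0],[0.5,0,-22,-20,0.5,0,0],[0.5,0,-22,-20,0.5,0,0],[0.5,0,-43.4,-40.6,1.08,0,0],[0.5,0,-43.4,-40.6,1.08,0,0],[0.5,0,-43.4,-40.6,1.08,0,0]]' 30; python3 -c "
from h import *
plan(482,62.5,150,8.7)"
```

```text
time: 0.9
tcp_pos: [394.3, 234.0, 222.4]
eef_rot: [-0.097, 0.7, 0.098, 0.7]
ft_force: [0.2, 0.8, 0.5]
finger_gap: 44.6
t 0.9 tcp [394.3 234.  222.4] yaw 15.9 gap 44.6 F [0.2 0.8 0.5] | shift cm [  7.24 -18.9    3.75] rot [ 0.125 -0.    -0.   ] rows>= 5
```

```bash
python3 -m pendant '[[0.5,4,-18.9,3.75,0.125,0,0],[0.5,4,-18.9,3.75,0.125,0,0],[0.5,4,-18.9,3.75,0.125,0,0],[0.5,4,-18.9,3.75,0.125,0,0],[0.5,4,-18.9,3.75,0.125,0,0],[0.5,4,-18.9,3.75,0.125,0,0],[0.5,4,-18.9,3.75,0.125,0,0]]'; python3 -c "
from h import *
plan(482,63,78,8.7)
for n in('top','scene'): crop(cams.capture(n),200 if n=='scene' else 195,130,130,105,6,f'pics/a_{n}.png')
plan(482,63,78,8.7)"
```

```text
time: 1.6
tcp_pos: [482.4, 66.1, 182.4]
eef_rot: [-0.056, 0.705, 0.056, 0.705]
ft_force: [0.2, 0.7, -0.2]
finger_gap: 43.6
t 1.6 tcp [482.4  66.1 182.4] yaw 9.1 gap 43.6 F [ 0.2  0.7 -0.2] | shift cm [10.44 -0.3  -0.08] rot [ 0.008 -0.    -0.   ] rows>= 3
t 1.7 tcp [482.4  66.4 182.6] yaw 9.2 gap 43.5 F [ 0.5 -0.1  0.1] | shift cm [10.46 -0.33 -0.09] rot [ 0.008  0.    -0.   ] rows>= 3
```

View pics/a_top.png

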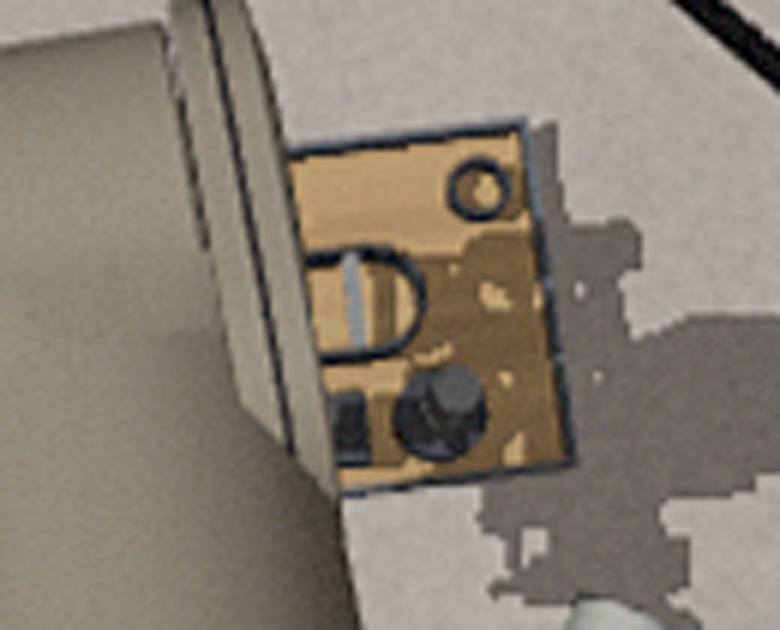

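View pics/a_scene.png

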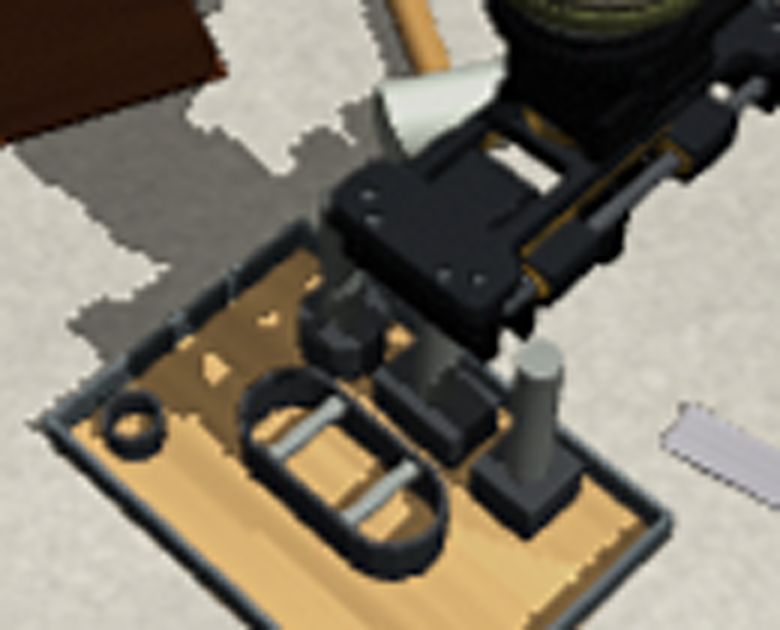

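```bash
python3 -m pendant '[[0.5,4,-0.35,0,0,0,0],[0.5,8,-0.35,0,0,0,0],[0.5,10.4,-0.35,0,0,0,0],[0.5,10.4,-0.35,0,0,0,0],[0,10.4,-0.35,0,0,0,0],[0,10.4,-0.35,0,0,0,0],[0,10.4,-0.35,0,0,0,0],[0,10.4,-0.35,0,0,0,0]]' 30; python3 -m pendant '[[0,0,0,0,0,0,0],[0,0,0,0,0,0,0],[0,-1,0,0,0,0,0],[0,-3,0,0,0,0,0],[0,-6,0,0,0,0,0],[0,-9,0,0,0,0,0],[0,-9,0,0,0,0,0],[0,-9,0,0,0,0,0]]' 30
```

```text
time: 2.5
tcp_pos: [483.6, 61.9, 79.5]
eef_rot: [-0.056, 0.704, 0.056, 0.705]
ft_force: [0.4, 0.5, 6.3]
finger_gap: 21.3
time: 3.3
tcp_pos: [483.1, 61.6, 168.6]
eef_rot: [-0.056, 0.705, 0.056, 0.705]
ft_force: [-0.3, -0.3, -5.1]
finger_gap: 21.5
```

```bash
python3 -c "
from h import *
plan(553.8,-309.5,235,8.7)"; python3 -m pendant '[[0,-3.5,0,0,0,0,0],[0,-6.5,0,0,0,0,0],[0,-6.5,0,0,0,0,0],[0,-6.5,-4,1.0,0,0,0],[0,-6.5,-8,2,0,0,0],[0,-6.5,-12,3,0,0,0],[0,-6.5,-16,4,0,0,0],[0,-6.5,-20,5,0,0,0]]'; python3 -c "
from h import *
plan(553.8,-309.5,235,8.7)"
```

```text
t 3.3 tcp [483.1  61.6 168.6] yaw 9.1 gap 21.5 F [-0.3 -0.3 -5.1] | shift cm [ -6.66 -37.76   1.14] rot [ 0.006  0.    -0.   ] rows>= 8
time: 4.1
tcp_pos: [563.6, -129.4, 231.0]
eef_rot: [-0.056, 0.706, 0.056, 0.704]
ft_force: [0.1, 1.1, -4.1]
finger_gap: 21.3
t 4.1 tcp [ 563.6 -129.4  231. ] yaw 9.1 gap 21.3 F [ 0.1  1.1 -4.1] | shift cm [ -0.4  -17.63  -3.81] rot [ 0.006 -0.003 -0.   ] rows>= 4
```

```bash
python3 -m pendant '[[0,0,-4,-1,0,0,0],[0,0,-8,-2,0,0,0],[0,0,-12,-3,0,0,0],[0,0,-15,-3.8,0,0,0],[0,0,-17.2,-3.8,0,0,0],[0,0,-17.2,-3.8,0,0,0],[0,0,-17.2,-3.8,0,0,0],[0,0,-17.2,-3.8,0,0,0]]'; python3 -c "
from h import *
plan(553.8,-309.5,83,9.1)
crop(cams.capture('scene'),140,60,200,150,4,'pics/b.png')"
```

```text
time: 4.9
tcp_pos: [553.6, -302.5, 232.0]
eef_rot: [-0.056, 0.705, 0.057, 0.704]
ft_force: [0.3, 0.8, -3.8]
finger_gap: 21.4
t 4.9 tcp [ 553.6 -302.5  232. ] yaw 9.1 gap 21.4 F [ 0.3  0.8 -3.8] | shift cm [14.9  -0.72 -0.07] rot [ 0.    -0.002 -0.002] rows>= 3
```

View pics/b.png

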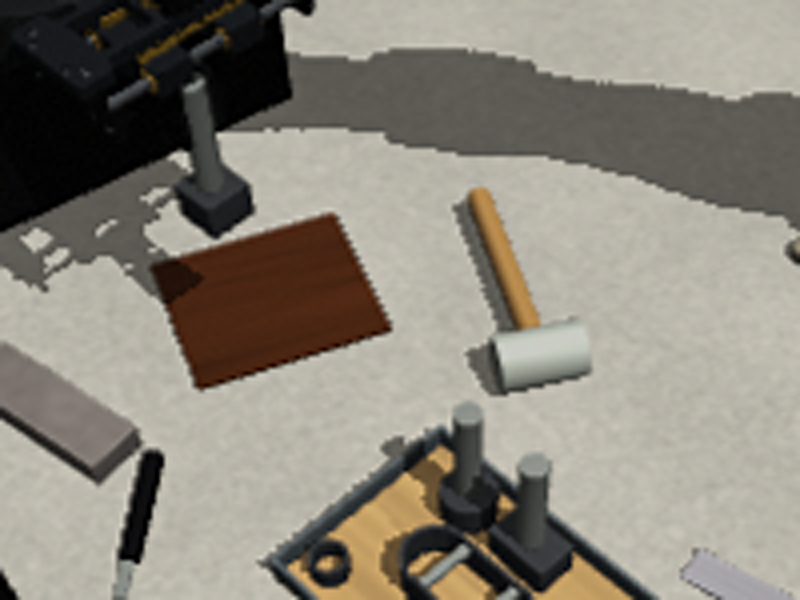

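```bash
python3 -m pendant '[[0,4,-0.5,0,0,0,0],[0,8,-0.7,0,0,0,0],[0,11,-0.7,0,0,0,0],[0,13,-0.7,0,0,0,0],[0,14,-0.7,0,0,0,0],[0,14.6,-0.7,0,0,0,0],[0,14.9,-0.7,0,0,0,0],[0,14.9,-0.7,0,0,0,0]]'; python3 -c "
from h import *
plan(553.8,-309.5,81.5,9.1)"
```

```text
time: 5.75
tcp_pos: [555.2, -310.8, 85.1]
eef_rot: [-0.056, 0.705, 0.056, 0.705]
ft_force: [0.4, -0.0, -4.3]
finger_gap: 21.4
t 5.75 tcp [ 555.2 -310.8   85.1] yaw 9.1 gap 21.4 F [ 0.4 -0.  -4.3] | shift cm [ 0.36  0.15 -0.12] rot [-0.001  0.001  0.   ] rows>= 1
```

```bash
python3 -m pendant '[[0,0.15,0,0,0,0,0],[0,0.3,0,0,0,0,0],[0,0.4,0,0,0,0,0],[0,0.4,0,0,0,0,0],[0,0.4,0,0,0,0,0]]'; python3 -c "
from h import *
plan(553.8,-309.5,81.5,9.1)"
```

```text
time: 6.25
tcp_pos: [555.2, -311.1, 81.7]
eef_rot: [-0.056, 0.704, 0.056, 0.705]
ft_force: [-3.3, 2.4, 6.6]
finger_gap: 21.5
t 6.25 tcp [ 555.2 -311.1   81.7] yaw 9.0 gap 21.5 F [-3.3  2.4  6.6] | shift cm [ 0.02  0.18 -0.12] rot [-0.001  0.001  0.   ] rows>= 1
```

```bash
python3 -m pendant '[[0.5,0,0,0,0,0,0],[0.5,0,0,0,0,0,0],[0.5,0,0,0,0,0,0],[0.5,0,0,0,0,0,0],[0.5,-4,0,0,0,0,0],[0.5,-8,0,0,0,0,0],[0.5,-11,0,0,0,0,0],[0.5,-11,0,0,0,0,0]]'; python3 -c "
from h import *
plan(490,4,195,9.1)
crop(cams.capture('scene'),140,60,200,150,4,'pics/c.png')"
```

```text
time: 7.05
tcp_pos: [556.4, -312.3, 195.2]
eef_rot: [-0.057, 0.703, 0.055, 0.707]
ft_force: [0.4, 1.6, -0.0]
finger_gap: 43.7
t 7.05 tcp [ 556.4 -312.3  195.2] yaw 9.0 gap 43.7 F [ 0.4  1.6 -0. ] | shift cm [-0.11 32.28 -1.59] rot [-0.001  0.006  0.004] rows>= 7
```

View pics/c.png

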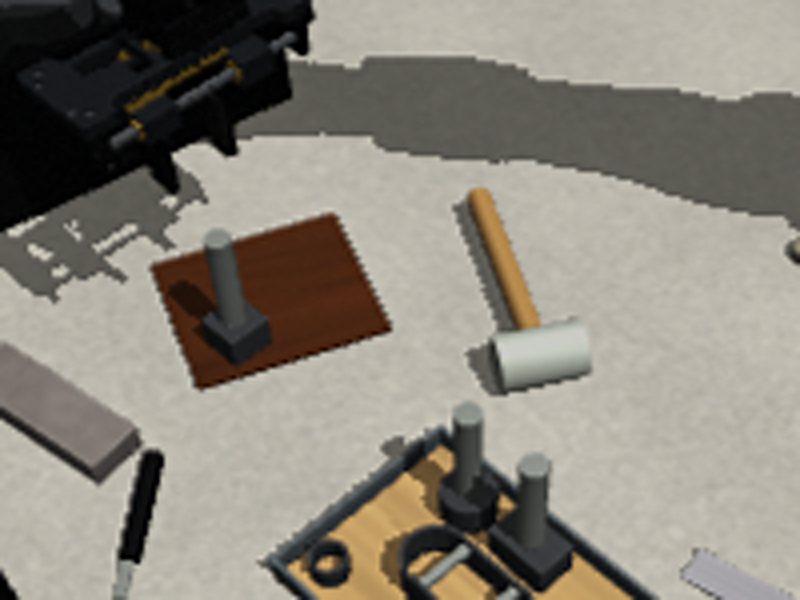

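```bash
python3 -m pendant '[[0.5,0,4.8,-0.3,0,0,0],[0.5,0,9.6,-0.6,0,0,0],[0.5,0,14.4,-0.8,0,0,0],[0.5,0,19,-1,0,0,0],[0.5,0,24,-1.3,0,0,0],[0.5,0,28.5,-1.6,0,0,0],[0.5,0,32.1,-1.6,0,0,0],[0.5,0,32.1,-1.6,0,0,0]]';python3 -m pendant '[[0.5,1,0,0,0,0,0],[0.5,1,0,0,0,0,0]]'; python3 -c "
from h import *
plan(490,4,79.5,9.1)"
```

```text
time: 7.9
tcp_pos: [487.1, 9.3, 189.3]
eef_rot: [-0.058, 0.705, 0.059, 0.704]
ft_force: [-0.0, -0.5, 0.6]
finger_gap: 43.4
time: 8.1
tcp_pos: [487.5, 2.4, 178.5]
eef_rot: [-0.056, 0.706, 0.055, 0.704]
ft_force: [0.7, 0.3, -0.1]
finger_gap: 43.4
t 8.1 tcp [487.5   2.4 178.5] yaw 9.0 gap 43.4 F [ 0.7  0.3 -0.1] | shift cm [9.9  0.12 0.3 ] rot [-0.002 -0.003  0.001] rows>= 2
```

```bash
python3 -m pendant '[[0.5,4,0.1,0.25,0,0,0],[0.5,8,0.1,0.25,0,0,0],[0.5,9.9,0.1,0.25,0,0,0],[0.5,9.9,0.1,0.25,0,0,0],[0.5,9.9,0.1,0.25,0,0,0],[0,9.9,0.1,0.25,0,0,0],[0,9.9,0.1,0.25,0,0,0],[0,9.9,0.1,0.25,0,0,0]]' 30; python3 -m pendant '[[0,0,0,0,0,0,0],[0,0,0,0,0,0,0],[0,0,0,0,0,0,0]]'; python3 -c "
from h import *
plan(490,4,79.5,9.1)"; python3 -m pendant '[[0,-1,0,0,0,0,0],[0,-3,0,0,0,0,0],[0,-6,0,0,0,0,0],[0,-9,0,0,0,0,0],[0,-12,0,0,0,0,0],[0,-15.5,0,0,0,0,0],[0,-15.5,0,0,0,0,0],[0,-15.5,0,0,0,0,0]]' 30; python3 -c "
from h import *
plan(468.9,-327.2,235,9.1)"
```

```text
time: 8.9
tcp_pos: [491.3, 5.1, 82.4]
eef_rot: [-0.056, 0.704, 0.056, 0.705]
ft_force: [0.8, 0.3, 0.4]
finger_gap: 27.1
time: 9.2
tcp_pos: [491.0, 5.1, 81.9]
eef_rot: [-0.056, 0.705, 0.056, 0.705]
ft_force: [-1.5, -0.2, 5.4]
finger_gap: 21.6
t 9.2 tcp [491.    5.1  81.9] yaw 9.1 gap 21.6 F [-1.5 -0.2  5.4] | shift cm [ 0.24 -0.1  -0.12] rot [-0.001  0.001 -0.   ] rows>= 1
time: 10.0
tcp_pos: [490.7, 5.0, 236.7]
eef_rot: [-0.056, 0.705, 0.056, 0.705]
ft_force: [0.3, -0.0, -5.5]
finger_gap: 21.1
t 10.0 tcp [490.7   5.  236.7] yaw 9.1 gap 21.1 F [ 0.3 -0.  -5.5] | shift cm [  0.15 -32.47  -7.38] rot [-0.001  0.001 -0.   ] rows>= 7
```

```bash
python3 -m pendant '[[0,0,-4,-1,0,0,0],[0,0,-8,-2,0,0,0],[0,0,-12.5,-3,0,0,0],[0,0,-17,-4,0,0,0],[0,0,-21,-5,0,0,0],[0,0,-25.5,-6,0,0,0],[0,0,-29,-7,0,0,0],[0,0,-32.5,-7.4,0,0,0]]';python3 -m pendant '[[0,4,-32.5,-7.4,0,0,0]]' >/dev/null; true
```

```text
time: 10.8
tcp_pos: [467.1, -329.1, 234.9]
eef_rot: [-0.055, 0.706, 0.056, 0.704]
ft_force: [0.4, 0.7, -2.8]
finger_gap: 21.4
```

My extra single-row call was wrong: it repeated the shift from the new start pose. I'll check where the arm ended up.

```bash
python3 -c "
from h import *
plan(468.9,-327.2,235,9.1)
crop(cams.capture('scene'),140,60,200,150,4,'pics/d.png')
plan(468.9,-327.2,235,9.1)"
```

```text
t 10.9 tcp [ 466.4 -376.3  229.1] yaw 9.3 gap 21.1 F [ 2.6  0.9 -2.6] | shift cm [-0.58  4.81  1.03] rot [ 0.003 -0.    -0.002] rows>= 1
t 10.95 tcp [ 461.  -386.2  227.2] yaw 8.7 gap 21.0 F [-4.7 -3.8 -3.9] | shift cm [-0.8   5.71  1.67] rot [-0.008 -0.006  0.003] rows>= 2
```

View pics/d.png

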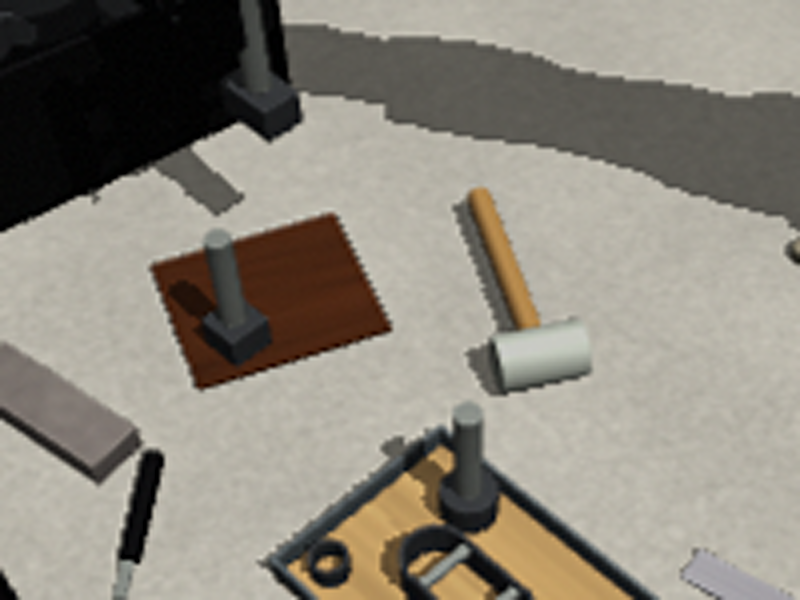

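No harm done: the punch is still held upright in free air. I'll move back over the spot.

```bash
python3 -m pendant '[[0,-0.6,2,0.5,0,0,0],[0,-0.6,4,1,0,0,0],[0,-0.6,5.5,1.5,0,0,0],[0,-0.6,5.7,1.6,0,0,0],[0,-0.6,5.7,1.6,0,0,0]]'; python3 -c "
from h import *
plan(468.9,-327.2,83.9,9.1)"
```

```text
time: 11.45
tcp_pos: [472.0, -317.7, 235.4]
eef_rot: [-0.056, 0.705, 0.056, 0.704]
ft_force: [-1.0, 0.1, -3.7]
finger_gap: 21.2
t 11.45 tcp [ 472.  -317.7  235.4] yaw 9.1 gap 21.2 F [-1.   0.1 -3.7] | shift cm [15.15 -0.91 -0.44] rot [ 0.    -0.002 -0.001] rows>= 4
```

```bash
python3 -m pendant '[[0,4,-0.5,-0.2,0,0,0],[0,8,-0.9,-0.4,0,0,0],[0,11,-0.9,-0.4,0,0,0],[0,13,-0.9,-0.4,0,0,0],[0,14.3,-0.9,-0.4,0,0,0],[0,14.8,-0.9,-0.4,0,0,0],[0,14.8,-0.9,-0.4,0,0,0],[0,14.8,-0.9,-0.4,0,0,0]]'; python3 -c "
from h import *
plan(468.9,-327.2,83.9,9.1)"
```

```text
time: 12.25
tcp_pos: [470.3, -328.4, 89.5]
eef_rot: [-0.056, 0.705, 0.055, 0.705]
ft_force: [0.2, -0.7, -3.9]
finger_gap: 21.5
t 12.25 tcp [ 470.3 -328.4   89.5] yaw 9.0 gap 21.5 F [ 0.2 -0.7 -3.9] | shift cm [ 0.56  0.14 -0.12] rot [-0.001  0.001  0.001] rows>= 1
```

```bash
python3 -m pendant '[[0,0.25,0,0,0,0,0],[0,0.45,0,0,0,0,0],[0,0.58,0,0,0,0,0],[0,0.58,0,0,0,0,0],[0,0.58,0,0,0,0,0]]';python3 -m pendant '[[0.5,0,0,0,0,0,0],[0.5,0,0,0,0,0,0],[0.5,0,0,0,0,0,0],[0.5,0,0,0,0,0,0],[0.5,-4,0,0,0,0,0],[0.5,-8,0,0,0,0,0],[0.5,-11,0,0,0,0,0],[0.5,-11,0,0,0,0,0]]'; python3 -c "
from h import *
plan(500.5,-58.5,195,9.1)
crop(cams.capture('scene'),140,60,200,150,4,'pics/e.png')"
```

```text
time: 12.75
tcp_pos: [470.6, -328.9, 84.3]
eef_rot: [-0.056, 0.704, 0.055, 0.706]
ft_force: [-1.7, -1.3, 7.0]
finger_gap: 21.1
time: 13.55
tcp_pos: [471.4, -329.1, 196.7]
eef_rot: [-0.057, 0.703, 0.055, 0.707]
ft_force: [0.4, -0.9, -0.7]
finger_gap: 43.5
t 13.55 tcp [ 471.4 -329.1  196.7] yaw 9.0 gap 43.5 F [ 0.4 -0.9 -0.7] | shift cm [ 0.13 26.27  7.13] rot [-0.001  0.005  0.003] rows>= 6
```

View pics/e.png

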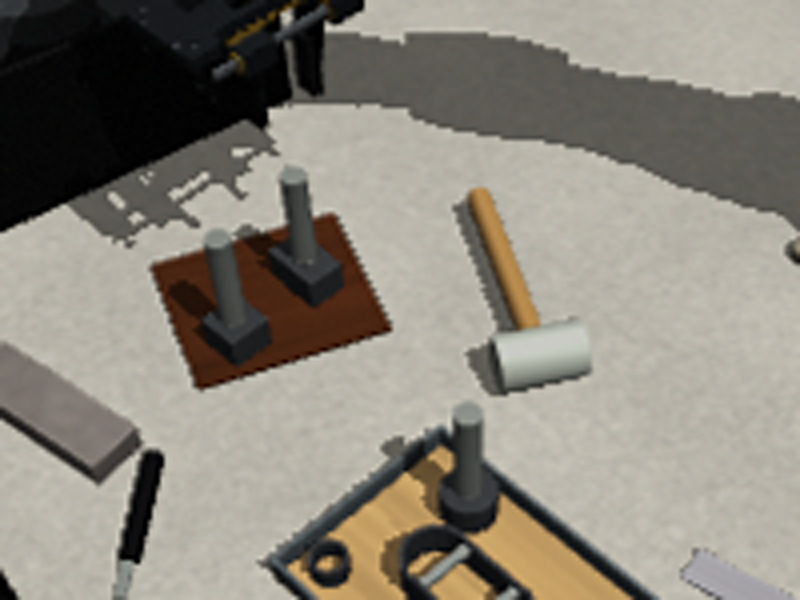

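```bash
python3 -m pendant '[[0.5,0.8,4.5,1.2,0,0,0],[0.5,0.8,9,2.4,0,0,0],[0.5,0.8,13.5,3.6,0,0,0],[0.5,0.8,18,4.8,0,0,0],[0.5,0.8,22.5,6.1,0,0,0],[0.5,0.8,26.2,7.1,0,0,0],[0.5,0.8,26.2,7.1,0,0,0],[0.5,0.8,26.2,7.1,0,0,0]]'; python3 -c "
from h import *
plan(500.5,-58.5,80,9.1)"
```

```text
time: 14.4
tcp_pos: [498.2, -57.2, 183.8]
eef_rot: [-0.057, 0.705, 0.056, 0.704]
ft_force: [-0.5, -0.5, 0.3]
finger_gap: 43.6
t 14.4 tcp [498.2 -57.2 183.8] yaw 9.2 gap 43.6 F [-0.5 -0.5  0.3] | shift cm [10.38 -0.16  0.22] rot [ 0.001 -0.002  0.   ] rows>= 3
```

```bash
python3 -m pendant '[[0.5,4,-0.1,0.2,0,0,0],[0.5,8,-0.1,0.2,0,0,0],[0.5,10.2,-0.1,0.2,0,0,0],[0.5,10.2,-0.1,0.2,0,0,0],[0.5,10.2,-0.1,0.2,0,0,0],[0,10.2,-0.1,0.2,0,0,0],[0,10.2,-0.1,0.2,0,0,0],[0,10.2,-0.1,0.2,0,0,0]]' 30; python3 -m pendant '[[0,0,0,0,0,0,0],[0,0,0,0,0,0,0],[0,0,0,0,0,0,0]]';  python3 -m pendant '[[0,-1,0,0,0,0,0],[0,-3,0,0,0,0,0],[0,-6,0,0,0,0,0],[0,-9,0,0,0,0,0],[0,-12,0,0,0,0,0],[0,-15.2,0,0,0,0,0],[0,-15.2,0,0,0,0,0],[0,-15.2,0,0,0,0,0]]' 30; python3 -c "
from h import *
plan(535.2,-383.1,235,9.1)"
```

```text
time: 15.2
tcp_pos: [501.5, -58.5, 83.7]
eef_rot: [-0.056, 0.704, 0.056, 0.705]
ft_force: [0.6, -0.1, -0.3]
finger_gap: 26.9
time: 15.5
tcp_pos: [500.9, -58.6, 83.2]
eef_rot: [-0.056, 0.705, 0.056, 0.705]
ft_force: [-2.4, -0.4, 6.5]
finger_gap: 21.3
time: 16.3
tcp_pos: [500.8, -58.5, 234.8]
eef_rot: [-0.056, 0.705, 0.056, 0.705]
ft_force: [-0.0, 1.0, -4.6]
finger_gap: 21.4
t 16.3 tcp [500.8 -58.5 234.8] yaw 9.1 gap 21.4 F [-0.   1.  -4.6] | shift cm [ -0.04 -32.6   -1.72] rot [-0.001  0.001 -0.001] rows>= 7
```

```bash
python3 -m pendant '[[0,0,-4,-0.2,0,0,0],[0,0,-8,-0.4,0,0,0],[0,0,-12.5,-0.6,0,0,0],[0,0,-17,-0.8,0,0,0],[0,0,-21.5,-1,0,0,0],[0,0,-26,-1.3,0,0,0],[0,0,-29.5,-1.5,0,0,0],[0,0,-32,-1.7,0,0,0]]'; python3 -m pendant '[[0,0,-0.5,0,0,0,0],[0,0,-0.5,0,0,0,0],[0,0,-0.5,0,0,0,0]]';python3 -c "
from h import *
plan(535.2,-383.1,85.2,9.1)"
```

```text
time: 17.1
tcp_pos: [532.9, -379.7, 232.2]
eef_rot: [-0.055, 0.706, 0.055, 0.704]
ft_force: [-0.1, 0.3, -3.3]
finger_gap: 21.4
time: 17.4
tcp_pos: [535.4, -380.8, 233.7]
eef_rot: [-0.056, 0.705, 0.057, 0.705]
ft_force: [0.0, 0.4, -4.3]
finger_gap: 21.4
t 17.4 tcp [ 535.4 -380.8  233.7] yaw 9.1 gap 21.4 F [ 0.   0.4 -4.3] | shift cm [14.85 -0.25 -0.04] rot [ 0.    -0.001 -0.002] rows>= 3
```

```bash
python3 -c "
from h import *
for z in(0,60,120,160):print(z,ray('top',428,142,z).round(),ray('top',435,252,z).round(), ray('scene',212,70,z).round(),ray('scene',209,38,z).round())"
```

```text
0 [ 693. -557.    0.] [ 356. -560.    0.] [ 310. -622.   -0.] [ 205. -813.    0.]
60 [ 674. -524.   60.] [ 357. -527.   60.] [ 346. -550.   60.] [ 248. -729.   60.]
120 [ 656. -491.  120.] [ 359. -493.  120.] [ 383. -479.  120.] [ 292. -645.  120.]
160 [ 644. -468.  160.] [ 360. -471.  160.] [ 407. -432.  160.] [ 321. -589.  160.]
```

```bash
python3 -m pendant '[[0,4,-0.2,0,0,0,0],[0,8,-0.2,0,0,0,0],[0,11,-0.2,0,0,0,0],[0,13,-0.2,0,0,0,0],[0,14,-0.2,0,0,0,0],[0,14.4,-0.2,0,0,0,0],[0,14.4,-0.2,0,0,0,0],[0,14.4,-0.2,0,0,0,0]]'; python3 -c "
from h import *
plan(535.2,-383.1,85.2,9.1)"
```

```text
time: 18.2
tcp_pos: [536.2, -384.3, 92.0]
eef_rot: [-0.056, 0.704, 0.056, 0.705]
ft_force: [0.0, -0.1, -4.4]
finger_gap: 21.0
t 18.2 tcp [ 536.2 -384.3   92. ] yaw 9.1 gap 21.0 F [ 0.  -0.1 -4.4] | shift cm [ 0.68  0.14 -0.08] rot [-0.     0.002  0.001] rows>= 1
```

```bash
python3 -m pendant '[[0,0.3,0,0,0,0,0],[0,0.5,0,0,0,0,0],[0,0.68,0,0,0,0,0],[0,0.68,0,0,0,0,0],[0,0.68,0,0,0,0,0]]';python3 -m pendant '[[0.5,0,0,0,0,0,0],[0.5,0,0,0,0,0,0],[0.5,0,0,0,0,0,0],[0.5,0,0,0,0,0,0],[0.5,-4,0,0,0,0,0],[0.5,-8,0,0,0,0,0],[0.5,-13,0,0,0,0,0],[0.5,-15,0,0,0,0,0]]'; python3 -c "
from h import *
plan(550.8,9,215,9.1)
crop(cams.capture('scene'),140,60,200,150,4,'pics/f.png')"
```

```text
time: 18.7
tcp_pos: [535.9, -384.5, 85.4]
eef_rot: [-0.056, 0.704, 0.056, 0.705]
ft_force: [-2.4, 3.2, 7.3]
finger_gap: 21.6
time: 19.5
tcp_pos: [536.2, -385.5, 238.9]
eef_rot: [-0.057, 0.703, 0.054, 0.706]
ft_force: [0.2, -0.3, 0.1]
finger_gap: 43.6
t 19.5 tcp [ 536.2 -385.5  238.9] yaw 9.0 gap 43.6 F [ 0.2 -0.3  0.1] | shift cm [ 2.28 38.74  7.62] rot [-0.001  0.004  0.004] rows>= 8
```

View pics/f.png

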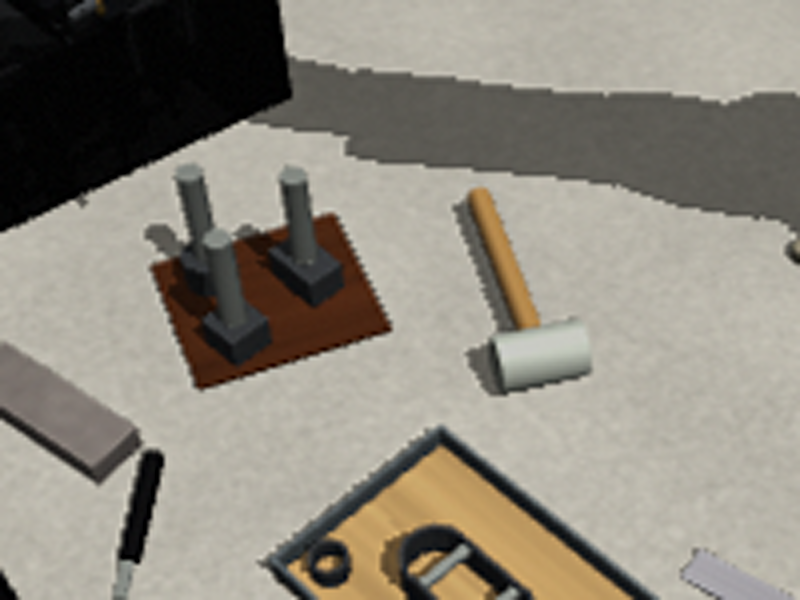

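All three punches stand upright on the board, with feet at about (210,275), (237,335) and (307,275) in the crop. Next is the die.

```bash
python3 -m pendant '[[0.5,0,4.5,0.9,0,0,0],[0.5,0,9,1.8,0,0,0],[0.5,0,14,2.7,0,0,0],[0.85,0,19,3.7,0,0,0],[0.85,0,24,4.7,0,0,0],[0.85,0,29,5.7,0,0,0],[0.85,1,34,6.6,0,0,0],[0.85,3,38.7,7.6,0,0,0]]';python3 -m pendant '[[0.85,5,0,0,0,0,0],[0.85,9,0,0,0,0,0],[0.85,9,0,0,0,0,0],[0.85,9,0,0,0,0,0],[0.85,9,0,0,0,0,0]]'; python3 -c "
from h import *
plan(551,9.5,9.5,7)
crop(cams.capture('scene'),190,135,150,112,5,'pics/g.png')"
```

```text
time: 20.35
tcp_pos: [549.7, 5.6, 207.4]
eef_rot: [-0.056, 0.704, 0.057, 0.706]
ft_force: [1.8, -0.1, 0.1]
finger_gap: 71.5
time: 20.85
tcp_pos: [550.7, 2.6, 119.0]
eef_rot: [-0.055, 0.704, 0.056, 0.706]
ft_force: [0.4, 1.0, 0.6]
finger_gap: 74.1
t 20.85 tcp [550.7   2.6 119. ] yaw 9.0 gap 74.1 F [0.4 1.  0.6] | shift cm [10.95  0.68  0.1 ] rot [ 0.035  0.003 -0.   ] rows>= 3
```

View pics/g.png

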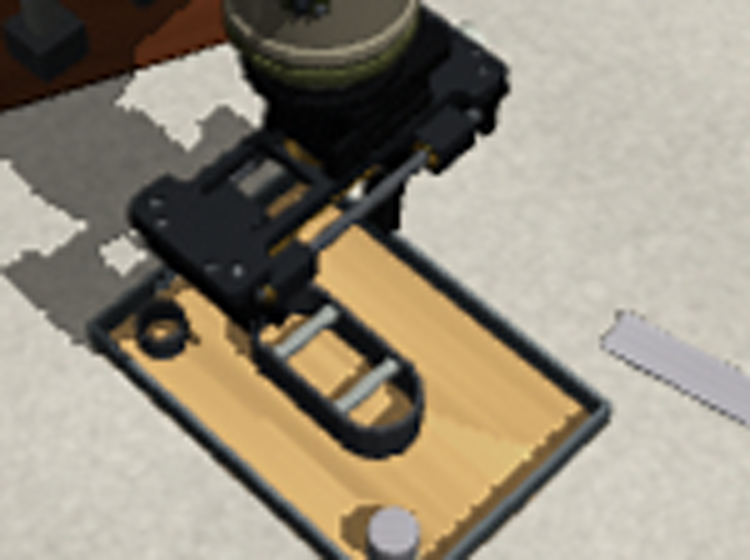

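```bash
python3 -m pendant '[[0.85,2,0.7,0.05,0.035,0,0],[0.85,5,0.7,0.05,0.035,0,0],[0.85,8,0.7,0.05,0.035,0,0],[0.85,10,0.7,0.05,0.035,0,0],[0.85,10.7,0.7,0.05,0.035,0,0],[0.85,10.7,0.7,0.05,0.035,0,0]]'; python3 -c "
from h import *
plan(551,9.5,9.5,7)"
```

```text
time: 21.5
tcp_pos: [549.3, 10.0, 10.3]
eef_rot: [-0.043, 0.706, 0.043, 0.706]
ft_force: [0.8, -1.1, -0.1]
finger_gap: 74.2
t 21.5 tcp [549.3  10.   10.3] yaw 7.0 gap 74.2 F [ 0.8 -1.1 -0.1] | shift cm [ 0.08 -0.07  0.17] rot [ 0.001  0.001 -0.   ] rows>= 1
```

```bash
python3 -m pendant '[[0.4,0,0,0.1,0,0,0],[0.4,0,0,0.1,0,0,0],[0.4,0,0,0.1,0,0,0],[0.4,0,0,0.1,0,0,0],[0.4,0,0,0.1,0,0,0],[0.4,0,0,0.1,0,0,0]]' 30; python3 -m pendant '[[0.4,-1,0,0.1,0,0,0],[0.4,-3,0,0.1,0,0,0],[0.4,-6,0,0.1,0,0,0],[0.4,-9,0,0.1,0,0,0],[0.4,-12,0,0.1,0,0,0],[0.4,-12,0,0.1,0,0,0],[0.4,-12,0,0.1,0,0,0]]' 30;python3 -c "
from h import *
plan(466.7,333,130,70.95)
crop(cams.capture('scene'),190,120,150,112,5,'pics/i.png')"
```

```text
time: 22.1
tcp_pos: [550.3, 10.4, 10.5]
eef_rot: [-0.043, 0.705, 0.044, 0.706]
ft_force: [-0.2, -0.6, 6.1]
finger_gap: 53.9
time: 22.8
tcp_pos: [550.7, 10.5, 129.9]
eef_rot: [-0.043, 0.706, 0.044, 0.706]
ft_force: [-0.3, -0.6, -3.6]
finger_gap: 53.8
t 22.8 tcp [550.7  10.5 129.9] yaw 7.1 gap 53.8 F [-0.3 -0.6 -3.6] | shift cm [ 1.000e-02  3.303e+01 -4.370e+00] rot [-1.115e+00  1.000e-03 -0.000e+00] rows>= 8
```

View pics/i.png

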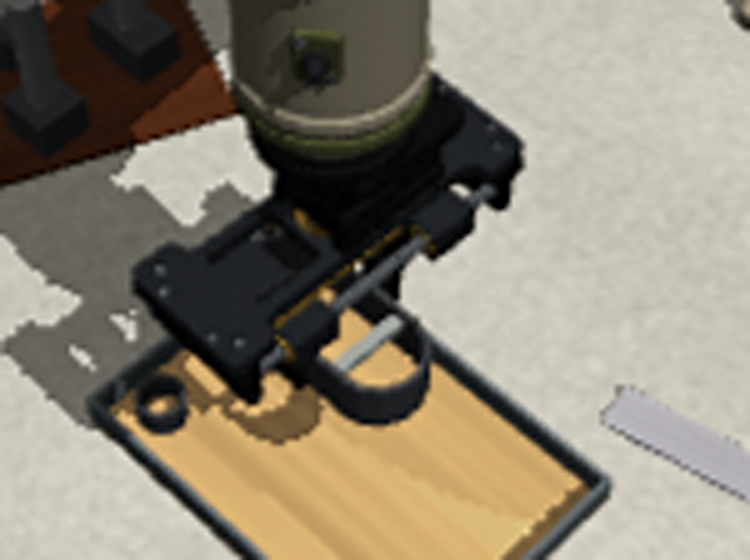

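```bash
python3 -m pendant '[[0.4,0,4,-0.5,-0.1,0,0],[0.4,0,8,-1,-0.24,0,0],[0.4,0,12.5,-1.6,-0.38,0,0],[0.4,0,17,-2.2,-0.52,0,0],[0.4,0,21.5,-2.8,-0.66,0,0],[0.4,0,26,-3.5,-0.8,0,0],[0.4,0,30,-4,-0.94,0,0],[0.4,0,32.7,-4.37,-1.08,0,0]]' ;python3 -m pendant '[[0.4,0,0,0,-0.03,0,0],[0.4,0,0,0,-0.03,0,0],[0.4,0,0,0,-0.03,0,0]]';python3 -c "
from h import *
plan(466.7,333,60,70.95)
"
```

```text
time: 23.65
tcp_pos: [464.8, 332.3, 127.9]
eef_rot: [-0.403, 0.582, 0.403, 0.58]
ft_force: [0.5, 0.4, -3.3]
finger_gap: 54.2
time: 23.95
tcp_pos: [467.4, 327.8, 128.8]
eef_rot: [-0.408, 0.578, 0.408, 0.577]
ft_force: [-0.2, -0.2, -3.0]
finger_gap: 53.5
t 23.95 tcp [467.4 327.8 128.8] yaw 70.4 gap 53.5 F [-0.2 -0.2 -3. ] | shift cm [6.88 0.24 0.48] rot [-0.009 -0.002 -0.   ] rows>= 2
```

```bash
python3 -m pendant '[[0.4,2,0.24,0.48,-0.01,0,0],[0.4,5,0.24,0.48,-0.01,0,0],[0.4,6.8,0.24,0.48,-0.01,0,0],[0.4,6.8,0.24,0.48,-0.01,0,0],[0.4,6.8,0.24,0.48,-0.01,0,0],[0.4,6.8,0.24,0.48,-0.01,0,0]]';python3 -c "
from h import *
plan(466.7,333,30,70.95)
crop(cams.capture('scene'),280,200,150,112,5,'pics/j.png')
plan(466.7,333,30,70.95)
"
```

```text
time: 24.55
tcp_pos: [467.5, 334.8, 63.0]
eef_rot: [-0.411, 0.574, 0.411, 0.576]
ft_force: [0.3, 0.2, -2.5]
finger_gap: 54.0
t 24.55 tcp [467.5 334.8  63. ] yaw 71.1 gap 54.0 F [ 0.3  0.2 -2.5] | shift cm [ 3.3   0.02 -0.2 ] rot [0.003 0.002 0.001] rows>= 1
t 24.6 tcp [467.4 335.   63.1] yaw 71.2 gap 54.0 F [-0.2 -0.2 -2.4] | shift cm [ 3.31  0.01 -0.22] rot [0.004 0.002 0.001] rows>= 1
```

View pics/j.png

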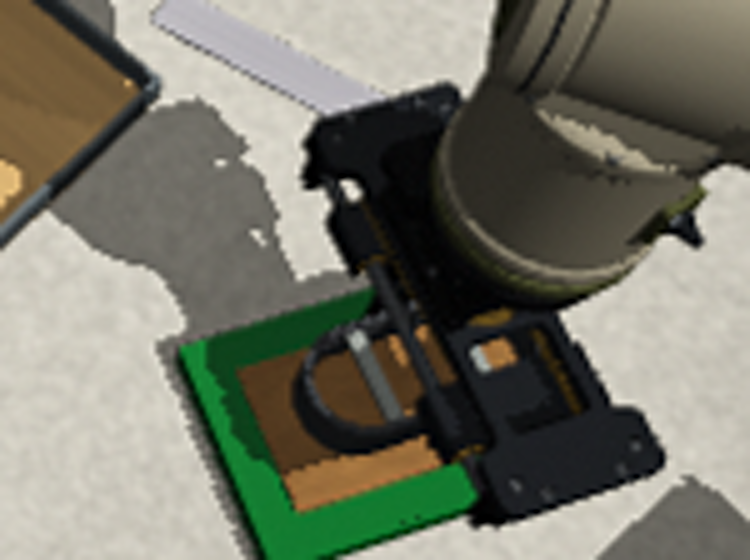

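```bash
python3 -m pendant '[[0.4,1.5,0,-0.2,0,0,0],[0.4,2.5,0,-0.2,0,0,0],[0.4,3.0,0,-0.2,0,0,0],[0.4,3.2,0,-0.2,0,0,0],[0.4,3.3,0,-0.2,0,0,0],[0.4,3.35,0,-0.2,0,0,0],[0.4,3.35,0,-0.2,0,0,0]]';python3 -c "
from h import *
plan(466.7,333,29.5,70.95)
"
```

```text
time: 25.3
tcp_pos: [465.1, 332.3, 29.4]
eef_rot: [-0.411, 0.576, 0.412, 0.574]
ft_force: [-11.9, -9.2, 21.3]
finger_gap: 53.7
t 25.3 tcp [465.1 332.3  29.4] yaw 71.2 gap 53.7 F [-11.9  -9.2  21.3] | shift cm [-0.01 -0.13  0.11] rot [ 0.004 -0.001 -0.002] rows>= 1
```

```bash
python3 -m pendant '[[0.4,-0.2,0,0,0,0,0],[0.85,-0.2,0,0,0,0,0],[0.85,-0.2,0,0,0,0,0],[0.85,-0.2,0,0,0,0,0],[0.85,-0.2,0,0,0,0,0],[0.85,-3,0,0,0,0,0],[0.85,-7,0,0,0,0,0],[0.85,-12,0,0,0,0,0]]';python3 -m pendant '[[0.5,-5,0,0,0,0,0],[0.5,-10,-3,-3,0.1,0,0],[0.5,-14,-7,-6,0.2,0,0],[0.5,-14,-11,-10,0.3,0,0],[0.5,-14,-14,-14,0.4,0,0],[0.5,-14,-14,-14,0.4,0,0],[0.5,-14,-14,-14,0.4,0,0]]'; python3 -c "
from h import *
plan(536,-384.5,215,9.1)
crop(cams.capture('scene'),280,220,150,112,5,'pics/k.png')
crop(cams.capture('top'),90,145,150,112,5,'pics/k2.png')
"
```

```text
time: 26.1
tcp_pos: [465.0, 332.1, 148.2]
eef_rot: [-0.412, 0.576, 0.411, 0.574]
ft_force: [0.8, 0.6, -0.5]
finger_gap: 73.7
time: 26.8
tcp_pos: [555.2, 149.6, 289.1]
eef_rot: [-0.287, 0.646, 0.286, 0.647]
ft_force: [0.3, -0.4, 0.6]
finger_gap: 44.1
t 26.8 tcp [555.2 149.6 289.1] yaw 47.8 gap 44.1 F [ 0.3 -0.4  0.6] | shift cm [  7.45 -34.41 -40.88] rot [0.676 0.001 0.002] rows>= 11
```

View pics/k.png

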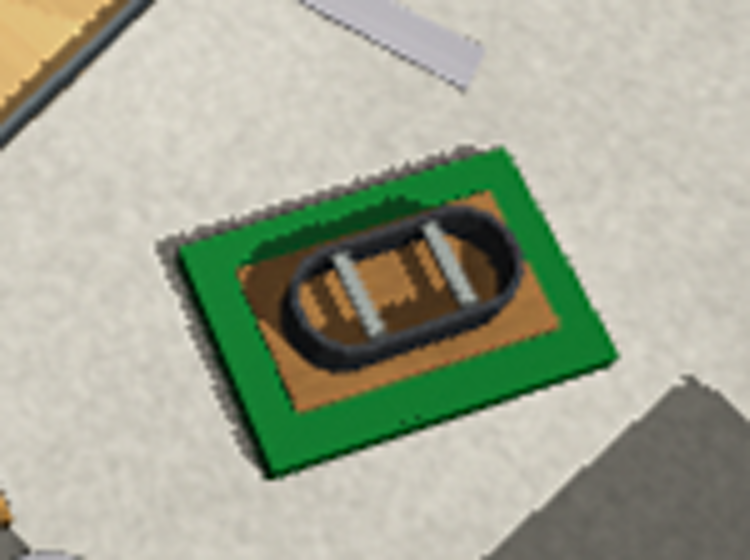

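View pics/k2.png

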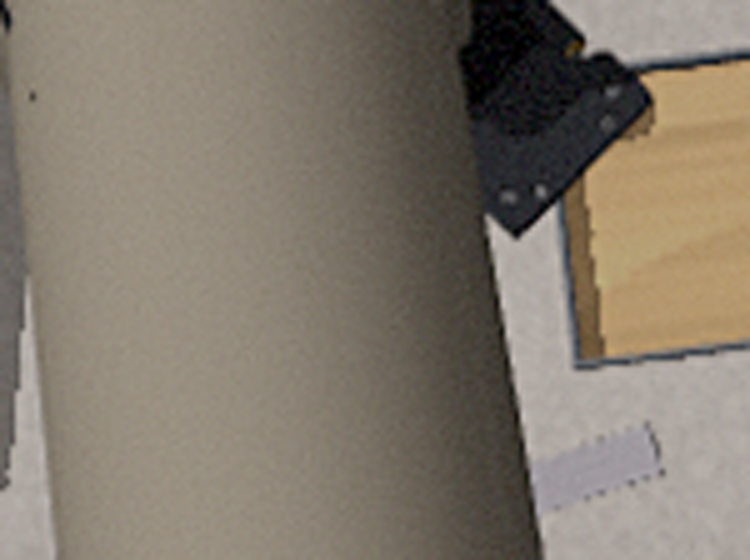

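```bash
python3 -c "
from h import *
f=lambda a,b,z:ray('scene',(a+.5)/5-.5+280,(b+.5)/5-.5+220,z)
B=sum(f(*c,23) for c in((240,268),(490,193),(560,325),(298,410)))/4;print('blank',B.round(1))
a=f(360,293,55);b=f(450,264,55);d=(a+b)/2;print('die',d.round(1),np.degrees(np.arctan2(*(b-a)[[1,0]])))
p=f(284,312,55);q=f(523,252,55);print((p+q)/2, np.linalg.norm(p-q))
"
```

```text
blank [466.  333.7  23. ]
die [470.6 332.7  55. ] 161.10682675609218
[472.00284156 333.70801997  55.        ] 125.87166053643111
```

```bash
python3 -m pendant '[[0.5,0,-3,-3.5,0.1,0,0],[0.5,0,-6,-7,0.2,0,0],[0.5,1,-9,-11,0.3,0,0],[0.5,2,-12,-14.5,0.4,0,0],[0.5,3,-15,-18,0.5,0,0],[0.5,4,-18,-21.5,0.6,0,0],[0.5,5,-21,-25,0.68,0,0],[0.5,6,-24,-28.5,0.68,0,0]]';python3 -c "
from h import *
plan(536,-384.5,215,9.1)"
```

```text
time: 27.7
tcp_pos: [543.7, -216.5, 227.4]
eef_rot: [-0.058, 0.705, 0.058, 0.705]
ft_force: [-0.1, 0.3, 0.5]
finger_gap: 43.5
t 27.7 tcp [ 543.7 -216.5  227.4] yaw 9.4 gap 43.5 F [-0.1  0.3  0.5] | shift cm [  1.23 -16.45  -3.5 ] rot [ 0.005  0.    -0.001] rows>= 4
```

```bash
python3 -m pendant '[[0.5,0.5,-4,-1,0,0,0],[0.5,1,-8,-2,0,0,0],[0.5,1,-12,-3,0,0,0],[0.5,1,-15,-3.5,0,0,0],[0.5,1,-16,-3.5,0,0,0],[0.5,1,-16,-3.5,0,0,0],[0.5,1,-16,-3.5,0,0,0]]';python3 -c "
from h import *
plan(535.9,-384.5,85.4,9.1)"
```

```text
time: 28.4
tcp_pos: [535.6, -378.5, 217.7]
eef_rot: [-0.058, 0.705, 0.059, 0.705]
ft_force: [0.3, 0.4, 0.2]
finger_gap: 43.6
t 28.4 tcp [ 535.6 -378.5  217.7] yaw 9.5 gap 43.6 F [0.3 0.4 0.2] | shift cm [13.23 -0.61 -0.07] rot [ 0.007  0.    -0.001] rows>= 3
```

```bash
python3 -m pendant '[[0.5,0,-0.5,0,0.007,0,0],[0.5,4,-0.5,0,0.007,0,0],[0.5,8,-0.5,0,0.007,0,0],[0.5,12,-0.5,0,0.007,0,0],[0.5,13.1,-0.5,0,0.007,0,0],[0.5,13.1,-0.5,0,0.007,0,0],[0.5,13.1,-0.5,0,0.007,0,0]]';python3 -c "
from h import *
plan(535.9,-384.5,85.4,9.1)"
```

```text
time: 29.1
tcp_pos: [536.2, -386.0, 89.2]
eef_rot: [-0.056, 0.704, 0.055, 0.706]
ft_force: [0.2, 0.4, 0.5]
finger_gap: 43.4
t 29.1 tcp [ 536.2 -386.    89.2] yaw 9.0 gap 43.4 F [0.2 0.4 0.5] | shift cm [ 0.38  0.15 -0.01] rot [-0.002  0.002  0.001] rows>= 1
```

```bash
python3 -m pendant '[[0.5,0.38,0.15,0,0,0,0],[0,0.38,0.15,0,0,0,0],[0,0.38,0.15,0,0,0,0],[0,0.38,0.15,0,0,0,0],[0,0.38,0.15,0,0,0,0],[0,0.38,0.15,0,0,0,0],[0,0.38,0.15,0,0,0,0]]' 30;python3 -m pendant '[[0,-1,0,0,0,0,0],[0,-3,0,0,0,0,0],[0,-6,0,0,0,0,0],[0,-9,0,0,0,0,0],[0,-12,0,0,0,0,0],[0,-15.2,0,0,0,0,0],[0,-15.2,0,0,0,0,0],[0,-15.2,0,0,0,0,0]]';python3 -c "
from h import *
plan(500.9,-58.6,235,9.1)"
```

```text
time: 29.8
tcp_pos: [535.3, -384.2, 83.7]
eef_rot: [-0.055, 0.705, 0.055, 0.705]
ft_force: [1.2, 0.6, 2.8]
finger_gap: 21.3
time: 30.6
tcp_pos: [534.7, -384.2, 235.3]
eef_rot: [-0.055, 0.705, 0.055, 0.705]
ft_force: [0.0, 0.5, -5.4]
finger_gap: 21.4
t 30.6 tcp [ 534.7 -384.2  235.3] yaw 8.9 gap 21.4 F [ 0.   0.5 -5.4] | shift cm [ 0.04 32.69  1.71] rot [-0.003  0.    -0.   ] rows>= 7
```

```bash
python3 -m pendant '[[0,0,4,0.2,0,0,0],[0,0,8,0.4,0,0,0],[0,0,12.5,0.6,0,0,0],[0,0,17,0.8,0,0,0],[0,0,21.5,1,0,0,0],[0,0,26,1.3,0,0,0],[0,0,30,1.5,0,0,0],[0,0,32.6,1.7,0,0,0]]'; python3 -m pendant '[[0,0,0,0,0,0,0],[0,0,0,0,0,0,0],[0,0,0,0,0,0,0]]'; python3 -c "
from h import *
plan(500.9,-58.6,81.5,9.1)"
```

```text
time: 31.4
tcp_pos: [499.6, -55.7, 233.8]
eef_rot: [-0.056, 0.706, 0.057, 0.704]
ft_force: [1.3, -0.8, -4.1]
finger_gap: 21.4
time: 31.7
tcp_pos: [500.6, -60.7, 234.7]
eef_rot: [-0.055, 0.705, 0.054, 0.705]
ft_force: [-0.8, -0.3, -4.6]
finger_gap: 21.3
t 31.7 tcp [500.6 -60.7 234.7] yaw 8.8 gap 21.3 F [-0.8 -0.3 -4.6] | shift cm [15.32  0.21  0.08] rot [-0.004 -0.001  0.   ] rows>= 4
```

```bash
python3 -m pendant '[[0,4,0.1,0,0,0,0],[0,8,0.1,0,0,0,0],[0,11,0.1,0,0,0,0],[0,13,0.1,0,0,0,0],[0,14,0.1,0,0,0,0],[0,14.7,0.1,0,0,0,0],[0,14.7,0.1,0,0,0,0],[0,14.7,0.1,0,0,0,0]]'; python3 -c "
from h import *
plan(500.9,-58.6,81.5,9.1)"
```

```text
time: 32.5
tcp_pos: [501.6, -58.8, 89.2]
eef_rot: [-0.055, 0.705, 0.055, 0.705]
ft_force: [-0.0, -0.4, -2.9]
finger_gap: 21.2
t 32.5 tcp [501.6 -58.8  89.2] yaw 8.9 gap 21.2 F [-0.  -0.4 -2.9] | shift cm [ 0.77  0.03 -0.07] rot [-0.003  0.001  0.   ] rows>= 1
```

```bash
python3 -m pendant '[[0,0.3,0,-0.05,0,0,0],[0,0.5,0,-0.05,0,0,0],[0,0.65,0,-0.05,0,0,0],[0,0.72,0,-0.05,0,0,0],[0,0.72,0,-0.05,0,0,0],[0,0.72,0,-0.05,0,0,0]]'; python3 -c "
from h import *
plan(500.9,-58.6,81.5,9.1)"
```

```text
time: 33.1
tcp_pos: [500.9, -58.7, 81.8]
eef_rot: [-0.055, 0.705, 0.055, 0.705]
ft_force: [-1.6, 0.1, 5.2]
finger_gap: 21.6
t 33.1 tcp [500.9 -58.7  81.8] yaw 8.9 gap 21.6 F [-1.6  0.1  5.2] | shift cm [ 0.03  0.01 -0.  ] rot [-0.003  0.001 -0.   ] rows>= 1
```

Contact; release and go for the oblong punch.

```bash
python3 -m pendant '[[0.5,0,0,0,0,0,0],[0.5,0,0,0,0,0,0],[0.5,0,0,0,0,0,0],[0.5,0,0,0,0,0,0],[0.5,-4,0,0,0,0,0],[0.5,-8,0,0,0,0,0],[0.5,-12,0,0,0,0,0],[0.5,-13,0,0,0,0,0]]'; python3 -c "
from h import *
crop(cams.capture('scene'),190,120,150,112,5,'pics/l.png')
plan(470.6,-328.9,205,9.1)"
```

```text
time: 33.9
tcp_pos: [502.3, -58.9, 215.0]
eef_rot: [-0.055, 0.703, 0.055, 0.707]
ft_force: [0.2, -0.1, 0.5]
finger_gap: 43.3
t 33.95 tcp [502.2 -58.6 214.5] yaw 8.9 gap 43.6 F [ 0.6 -0.7  0.4] | shift cm [  0.89 -26.21  -7.33] rot [-0.003  0.005 -0.001] rows>= 6
```

View pics/l.png

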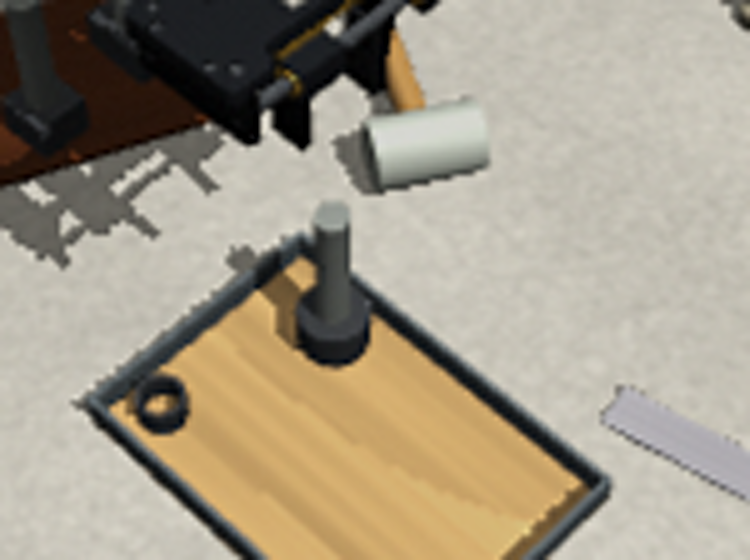

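The round punch stands upright again at its original place, with its top at about (331,213) in the crop.

```bash
python3 -m pendant '[[0.5,0,-4.5,-1.3,0,0,0],[0.5,0,-9,-2.6,0,0,0],[0.5,0,-13.5,-3.9,0,0,0],[0.5,0,-18,-5.1,0,0,0],[0.5,0,-22.5,-6.4,0,0,0],[0.5,0,-26,-7.4,0,0,0],[0.5,0,-26,-7.4,0,0,0],[0.5,0,-26,-7.4,0,0,0]]';python3 -c "
from h import *
plan(470.6,-328.9,84.3,9.1)"
```

```text
time: 34.75
tcp_pos: [466.7, -327.7, 209.8]
eef_rot: [-0.054, 0.706, 0.054, 0.704]
ft_force: [1.0, 0.3, -0.3]
finger_gap: 43.8
t 34.75 tcp [ 466.7 -327.7  209.8] yaw 8.8 gap 43.8 F [ 1.   0.3 -0.3] | shift cm [12.54 -0.18  0.39] rot [-0.006 -0.002 -0.   ] rows>= 3
```

```bash
python3 -m pendant '[[0.5,1,-0.1,0.3,-0.006,0,0],[0.5,4,-0.1,0.3,-0.006,0,0],[0.5,8,-0.1,0.3,-0.006,0,0],[0.5,11,-0.1,0.3,-0.006,0,0],[0.5,12.3,-0.1,0.3,-0.006,0,0],[0.5,12.3,-0.1,0.3,-0.006,0,0],[0.5,12.3,-0.1,0.3,-0.006,0,0]]';python3 -c "
from h import *
plan(470.6,-328.9,84.3,9.1)"
```

```text
time: 35.45
tcp_pos: [471.7, -327.4, 89.1]
eef_rot: [-0.058, 0.704, 0.057, 0.705]
ft_force: [-0.1, -1.1, 1.5]
finger_gap: 43.6
t 35.45 tcp [ 471.7 -327.4   89.1] yaw 9.3 gap 43.6 F [-0.1 -1.1  1.5] | shift cm [ 0.48 -0.14 -0.13] rot [0.004 0.001 0.001] rows>= 1
```

```bash
python3 -m pendant '[[0.5,0.48,-0.14,-0.1,0.004,0,0],[0,0.48,-0.14,-0.1,0.004,0,0],[0,0.48,-0.14,-0.1,0.004,0,0],[0,0.48,-0.14,-0.1,0.004,0,0],[0,0.48,-0.14,-0.1,0.004,0,0],[0,0.48,-0.14,-0.1,0.004,0,0],[0,0.48,-0.14,-0.1,0.004,0,0]]' 30;python3 -m pendant '[[0,-1,0,0,0,0,0],[0,-3,0,0,0,0,0],[0,-6,0,0,0,0,0],[0,-9,0,0,0,0,0],[0,-12,0,0,0,0,0],[0,-15.2,0,0,0,0,0],[0,-15.2,0,0,0,0,0],[0,-15.2,0,0,0,0,0]]';python3 -c "
from h import *
plan(491,5,235,9.1)"
```

```text
time: 36.15
tcp_pos: [470.5, -329.0, 83.6]
eef_rot: [-0.056, 0.705, 0.056, 0.705]
ft_force: [0.3, -0.2, 3.0]
finger_gap: 21.7
time: 36.95
tcp_pos: [470.0, -328.8, 235.3]
eef_rot: [-0.056, 0.705, 0.056, 0.705]
ft_force: [-0.2, 0.7, -5.3]
finger_gap: 21.6
t 36.95 tcp [ 470.  -328.8  235.3] yaw 9.1 gap 21.6 F [-0.2  0.7 -5.3] | shift cm [ 0.05 32.64  7.33] rot [-0.001  0.    -0.   ] rows>= 7
```

```bash
python3 -m pendant '[[0,0,4,1,0,0,0],[0,0,8,2,0,0,0],[0,0,12.5,3,0,0,0],[0,0,17,4,0,0,0],[0,0,21.5,5,0,0,0],[0,0,26,6,0,0,0],[0,0,30,7,0,0,0],[0,0,32.6,7.3,0,0,0]]'; python3 -m pendant '[[0,0,0,0,0,0,0],[0,0,0,0,0,0,0],[0,0,0,0,0,0,0]]'; python3 -c "
from h import *
plan(491,5.1,81.6,9.1)"
```

```text
time: 37.75
tcp_pos: [489.9, 8.3, 233.9]
eef_rot: [-0.057, 0.706, 0.057, 0.704]
ft_force: [0.3, -0.4, -3.9]
finger_gap: 21.3
time: 38.05
tcp_pos: [490.5, 3.1, 234.7]
eef_rot: [-0.055, 0.705, 0.055, 0.705]
ft_force: [0.2, -1.7, -3.8]
finger_gap: 21.4
t 38.05 tcp [490.5   3.1 234.7] yaw 9.0 gap 21.4 F [ 0.2 -1.7 -3.8] | shift cm [15.31  0.2   0.1 ] rot [-0.003 -0.001  0.   ] rows>= 4
```

```bash
python3 -m pendant '[[0,4,0.1,0,0,0,0],[0,8,0.1,0,0,0,0],[0,11,0.1,0,0,0,0],[0,13,0.1,0,0,0,0],[0,14,0.1,0,0,0,0],[0,14.7,0.1,0,0,0,0],[0,14.7,0.1,0,0,0,0],[0,14.7,0.1,0,0,0,0]]'; python3 -c "
from h import *
plan(491,5.1,81.6,9.1)"
```

```text
time: 38.85
tcp_pos: [491.4, 5.3, 89.2]
eef_rot: [-0.056, 0.704, 0.056, 0.705]
ft_force: [-0.9, 0.2, -3.3]
finger_gap: 21.1
t 38.85 tcp [491.4   5.3  89.2] yaw 9.0 gap 21.1 F [-0.9  0.2 -3.3] | shift cm [ 0.76 -0.01 -0.04] rot [-0.001  0.001 -0.   ] rows>= 1
```

```bash
python3 -m pendant '[[0,0.3,0,-0.04,0,0,0],[0,0.5,0,-0.04,0,0,0],[0,0.65,0,-0.04,0,0,0],[0,0.73,0,-0.04,0,0,0],[0,0.73,0,-0.04,0,0,0],[0,0.73,0,-0.04,0,0,0]]'; python3 -c "
from h import *
plan(491,5.1,81.6,9.1)"
```

```text
time: 39.45
tcp_pos: [490.8, 5.2, 81.7]
eef_rot: [-0.056, 0.705, 0.056, 0.705]
ft_force: [-2.8, -1.0, 5.3]
finger_gap: 21.1
t 39.45 tcp [490.8   5.2  81.7] yaw 9.0 gap 21.1 F [-2.8 -1.   5.3] | shift cm [ 0.01 -0.01  0.02] rot [-0.001  0.001 -0.   ] rows>= 1
```

```bash
python3 -m pendant '[[0.5,0,0,0,0,0,0],[0.5,0,0,0,0,0,0],[0.5,0,0,0,0,0,0],[0.5,0,0,0,0,0,0],[0.5,-4,0,0,0,0,0],[0.5,-8,0,0,0,0,0],[0.5,-12,0,0,0,0,0],[0.5,-13,0,0,0,0,0]]'; python3 -c "
from h import *
plan(555.2,-311.1,205,9.1)"
```

```text
time: 40.25
tcp_pos: [492.2, 5.3, 214.8]
eef_rot: [-0.055, 0.703, 0.056, 0.707]
ft_force: [0.5, -0.8, -0.3]
finger_gap: 43.2
t 40.25 tcp [492.2   5.3 214.8] yaw 9.0 gap 43.2 F [ 0.5 -0.8 -0.3] | shift cm [  0.93 -32.24   1.25] rot [-0.001  0.005 -0.002] rows>= 7
```

```bash
python3 -m pendant '[[0.5,0,-4.5,0.2,0,0,0],[0.5,0,-9,0.3,0,0,0],[0.5,0,-13.5,0.5,0,0,0],[0.5,0,-18,0.7,0,0,0],[0.5,0,-22.5,0.9,0,0,0],[0.5,0,-27,1,0,0,0],[0.5,0,-30.5,1.2,0,0,0],[0.5,0,-32.1,1.2,0,0,0]]';python3 -m pendant '[[0.5,1,0,0,0,0,0],[0.5,1,0,0,0,0,0],[0.5,1,0,0,0,0,0]]';python3 -c "
from h import *
plan(555.2,-311.1,81.7,9.1)"
```

```text
time: 41.05
tcp_pos: [551.8, -313.5, 209.9]
eef_rot: [-0.055, 0.706, 0.054, 0.704]
ft_force: [-0.0, -0.3, 0.7]
finger_gap: 43.5
time: 41.35
tcp_pos: [553.0, -307.9, 200.3]
eef_rot: [-0.056, 0.705, 0.057, 0.705]
ft_force: [0.5, 0.2, 0.5]
finger_gap: 43.4
t 41.35 tcp [ 553.  -307.9  200.3] yaw 9.2 gap 43.4 F [0.5 0.2 0.5] | shift cm [11.86 -0.37  0.18] rot [ 0.001 -0.001 -0.001] rows>= 3
```

```bash
python3 -m pendant '[[0.5,4,-0.3,0.1,0,0,0],[0.5,8,-0.3,0.1,0,0,0],[0.5,11,-0.3,0.1,0,0,0],[0.5,11.7,-0.3,0.1,0,0,0],[0.5,11.7,-0.3,0.1,0,0,0],[0.5,11.7,-0.3,0.1,0,0,0]]';python3 -c "
from h import *
plan(555.2,-311.1,81.7,9.1)"
```

```text
time: 41.95
tcp_pos: [555.2, -312.6, 86.0]
eef_rot: [-0.056, 0.704, 0.056, 0.706]
ft_force: [0.6, 0.3, 0.4]
finger_gap: 43.6
t 41.95 tcp [ 555.2 -312.6   86. ] yaw 9.1 gap 43.6 F [0.6 0.3 0.4] | shift cm [0.43 0.15 0.02] rot [-0.     0.002  0.001] rows>= 1
```

```bash
python3 -m pendant '[[0.5,0.4,0.15,0,0,0,0],[0,0.4,0.15,0,0,0,0],[0,0.4,0.15,0,0,0,0],[0,0.4,0.15,0,0,0,0],[0,0.4,0.15,0,0,0,0],[0,0.4,0.15,0,0,0,0],[0,0.4,0.15,0,0,0,0]]' 30;python3 -m pendant '[[0,-1,0,0,0,0,0],[0,-3,0,0,0,0,0],[0,-6,0,0,0,0,0],[0,-9,0,0,0,0,0],[0,-12,0,0,0,0,0],[0,-15.4,0,0,0,0,0],[0,-15.4,0,0,0,0,0],[0,-15.4,0,0,0,0,0]]';python3 -c "
from h import *
plan(483.6,61.9,235,9.1)"
```

```text
time: 42.65
tcp_pos: [554.1, -311.1, 80.2]
eef_rot: [-0.056, 0.705, 0.056, 0.705]
ft_force: [0.4, 0.1, 1.8]
finger_gap: 21.4
time: 43.45
tcp_pos: [553.8, -311.0, 234.0]
eef_rot: [-0.056, 0.705, 0.056, 0.705]
ft_force: [-0.1, 0.8, -4.2]
finger_gap: 21.2
t 43.45 tcp [ 553.8 -311.   234. ] yaw 9.0 gap 21.2 F [-0.1  0.8 -4.2] | shift cm [-0.08 37.93 -1.07] rot [-0.001  0.    -0.   ] rows>= 8
```

```bash
python3 -m pendant '[[0,0,4.5,-0.1,0,0,0],[0,0,9,-0.2,0,0,0],[0,0,14,-0.4,0,0,0],[0,0,19,-0.5,0,0,0],[0,0,24,-0.7,0,0,0],[0,0,29,-0.8,0,0,0],[0,0,33.5,-1,0,0,0],[0,0,36.5,-1.1,0,0,0]]'; python3 -m pendant '[[0,0,1.2,0,0,0,0],[0,0,1.2,0,0,0,0],[0,0,1.2,0,0,0,0],[0,0,1.2,0,0,0,0]]'; python3 -c "
from h import *
plan(483.4,61.9,78.2,9.1)"
```

```text
time: 44.25
tcp_pos: [483.4, 51.8, 232.7]
eef_rot: [-0.057, 0.706, 0.058, 0.704]
ft_force: [0.6, 0.9, -4.6]
finger_gap: 21.0
time: 44.65
tcp_pos: [483.9, 57.5, 233.7]
eef_rot: [-0.055, 0.705, 0.054, 0.705]
ft_force: [-0.6, -0.7, -4.8]
finger_gap: 21.3
t 44.65 tcp [483.9  57.5 233.7] yaw 8.9 gap 21.3 F [-0.6 -0.7 -4.8] | shift cm [15.55  0.45  0.03] rot [-0.004 -0.001  0.001] rows>= 4
```

```bash
python3 -m pendant '[[0,3,0.3,0,0,0,0],[0,6,0.3,0,0,0,0],[0,10,0.3,0,0,0,0],[0,12.5,0.3,0,0,0,0],[0,14,0.3,0,0,0,0],[0,14.8,0.3,0,0,0,0],[0,14.8,0.3,0,0,0,0],[0,14.8,0.3,0,0,0,0]]'; python3 -c "
from h import *
plan(483.4,61.9,78.2,9.1)"
```

```text
time: 45.45
tcp_pos: [484.0, 62.0, 86.8]
eef_rot: [-0.055, 0.705, 0.055, 0.705]
ft_force: [-0.4, 1.3, -4.4]
finger_gap: 21.0
t 45.45 tcp [484.   62.   86.8] yaw 9.0 gap 21.0 F [-0.4  1.3 -4.4] | shift cm [ 0.86  0.   -0.06] rot [-0.002  0.001  0.   ] rows>= 1
```

```bash
python3 -m pendant '[[0,0.3,0,-0.05,0,0,0],[0,0.55,0,-0.05,0,0,0],[0,0.72,0,-0.05,0,0,0],[0,0.82,0,-0.05,0,0,0],[0,0.82,0,-0.05,0,0,0],[0,0.82,0,-0.05,0,0,0]]'; python3 -c "
from h import *
plan(483.4,61.9,78.2,9.1)"
```

```text
time: 46.05
tcp_pos: [483.2, 62.4, 78.5]
eef_rot: [-0.056, 0.705, 0.056, 0.705]
ft_force: [-3.8, 0.2, 5.3]
finger_gap: 21.4
t 46.05 tcp [483.2  62.4  78.5] yaw 9.0 gap 21.4 F [-3.8  0.2  5.3] | shift cm [ 0.03 -0.06  0.01] rot [-0.001  0.    -0.001] rows>= 1
```

Release, rise, and move away to clear both camera views.

```bash
python3 -m pendant '[[0.5,0,0,0,0,0,0],[0.5,0,0,0,0,0,0],[0.5,0,0,0,0,0,0],[0.5,0,0,0,0,0,0],[0.5,-4,0,0,0,0,0],[0.5,-8,0,0,0,0,0],[0.5,-12,0,0,0,0,0],[0.5,-16,0,0,0,0,0]]';python3 -m pendant '[[0.5,-4,0,0,0,0,0],[0.5,-4,-4,0,0,0,0],[0.5,-4,-8,0,0,0,0],[0.5,-4,-13,0,0,0,0],[0.5,-4,-18,0,0,0,0],[0.5,-4,-22,0,0,0,0],[0.5,-4,-27,0,0,0,0],[0.5,-4,-32,0,0,0,0]]';python3 -m pendant '[[0.5,0,-4,0,0,0,0],[0.5,0,-8,0,0,0,0],[0.5,0,-8,0,0,0,0],[0.5,0,-8,0,0,0,0]]'; python3 - <<'E'
from h import *
t=cams.capture('top');s=cams.capture('scene')
cv2.imwrite("pics/top9.png",t[:,:,::-1])
crop(t,195,145,105,78,7.5,"pics/t9.png")
crop(s,200,155,120,105,5.5,"pics/s9.png")
crop(t,85,160,100,95,5.5,"pics/t9p.png")
E
```

```text
time: 46.85
tcp_pos: [482.7, 62.0, 239.4]
eef_rot: [-0.055, 0.705, 0.056, 0.705]
ft_force: [0.6, 2.4, 0.0]
finger_gap: 43.3
time: 47.65
tcp_pos: [530.5, -232.0, 277.9]
eef_rot: [-0.056, 0.705, 0.056, 0.705]
ft_force: [0.3, 1.9, 0.9]
finger_gap: 43.5
time: 48.05
tcp_pos: [541.8, -311.4, 278.2]
eef_rot: [-0.055, 0.705, 0.054, 0.705]
ft_force: [-0.5, 1.0, 0.3]
finger_gap: 43.5
```

View pics/t9.png

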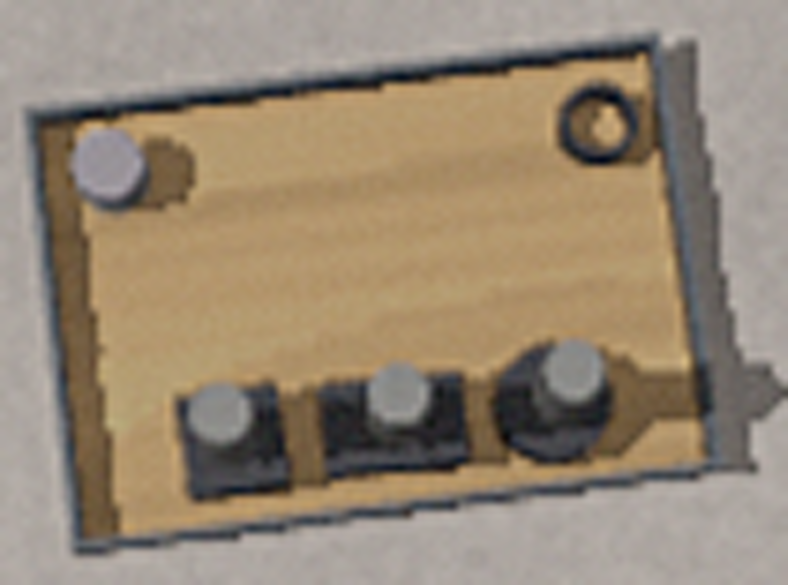

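View pics/s9.png

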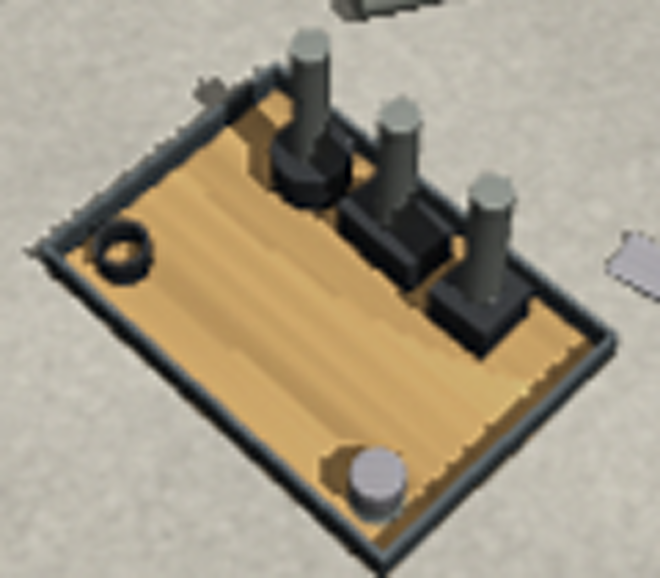

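View pics/t9p.png

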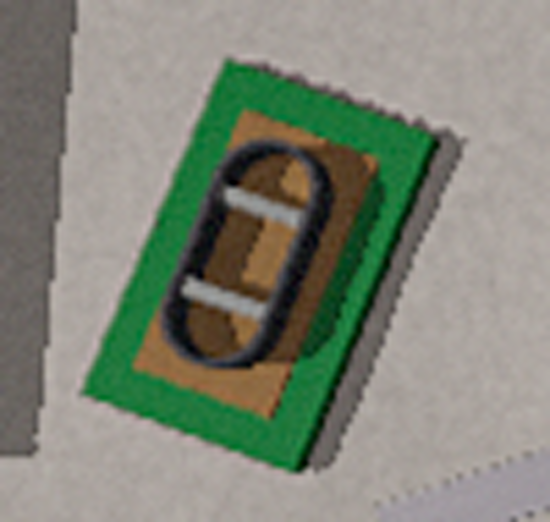

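```bash
python3 -c "
from h import *
f=lambda a,b,z:ray('top',(a+.5)/5.5-.5+85,(b+.5)/5.5-.5+160,z)
B=sum(f(*c,23) for c in((242,112),(378,157),(272,417),(135,368)))/4
a=f(262,204,55);b=f(225,297,55);print('blank',B.round(1),'die',((a+b)/2).round(1),np.degrees(np.arctan2(*(a-b)[[1,0]])))
for o,n in(((219,416),(221,413)),((391,399),(399,393)),((570,374),(574,370))):print((T(*n,124)-T(*o,124)))
s=bot.observe();print(s['dq'].round(3),s['ft_force'].round(1))
"
```

```text
blank [465.7 332.6  23. ] die [468.8 329.8  55. ] -17.60044667092703
[ 1.1 -0.7  0. ]
[ 2.1 -2.7  0. ]
[ 1.4 -1.4  0. ]
[-0.027 -0.01   0.     0.003 -0.    -0.001  0.002] [ 1.1 -0.4  0.1]
```

All checks are within tolerance: punches within 4 mm of their starting places, die within about 5 mm and 2° of the blank. I'll let the arm settle and hand in.

```bash
python3 -m pendant '[[0.5,0,0,0,0,0,0],[0.5,0,0,0,0,0,0],[0.5,0,0,0,0,0,0]]'; python3 -c "
from bench import bot
print(bot.job_done())"
```

```text
time: 48.45
tcp_pos: [543.0, -308.9, 278.8]
eef_rot: [-0.056, 0.705, 0.056, 0.705]
ft_force: [-0.1, -0.6, -0.7]
finger_gap: 43.6
the job is handed in; nothing more can be done
None
```

I moved the three punches onto the side board, laid the die on the blank, stood each punch back on its own spot in the tray, and handed the job in at about 48 s.

**Last checks from the camera pictures:**
- **Punches:** all three stand upright and released. Their tops lie about 1.3 mm (square), 3.4 mm (oblong) and 2 mm (round) from where they started, against a limit of 15 mm.
- **Die:** it lies flat and released. The top camera puts it about 4 mm from the blank's centre and 1.5° off its length. The scene camera says about 5 to 6 mm and 0.2°. The limits are 14 mm and about 11°, and the cameras are only good to about 2 mm.
- **Arm:** it is clear of everything, about 280 mm up over the now empty board, with no contact force.

**One slip:** while carrying the oblong punch I sent one repeated row by mistake, which took it about 50 mm too far in free air. It touched nothing, and I brought it back before setting it down.

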